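# Turn the paint-block palette over against the bin and push the spent block out

### The arm

A 6-joint arm with a two-finger parallel gripper is mounted at the origin on the work surface. World frame = base frame: x ahead of the robot, y to its left, z up, the work surface at z = 0. Lengths are in m, angles in rad, forces in N, time in s.
With the tool pointing down it reaches from about 0.275 to 0.775 m from the base axis. Payload 14.6 kg.
Tool frame: the origin (TCP) lies between the finger pads; the fingertips stand arm.tcp_to_tips ahead of it and the grasp point (between the pads) lies 8 mm behind it (arm.tcp_to_tips is the distance from the TCP to the fingertips, in m); z points along the fingers, y is the direction in which the jaws open and shut (so a half turn about z gives the same grasp; the last joint's range is limited). The gripper opens to 85 mm and grips with 20 to 120 N. Pads are 22 mm wide; open, the fingers measure 114 mm over their backs; the gripper's body (76 mm by 85 mm) begins 54 mm behind the grasp point. The pads swing forward as they close: fully open they stand 13 mm farther back than shut.
Start: joints at [-1.377, 0.263, -0.048, 1.259, 0, 1.415], TCP at [0.179, -0.493, 0.242] pointing down, gripper open.
Joint ranges: [-2.65, 2.65], [-0.89, 1.7], [-1.18, 1.37], [-2.13, 2.11], [-1.35, 1.29], [-3.14, 3.14]. Speed limits (rad/s): [1.89, 1.89, 2.57, 2.79, 3.14, 3.14].

### API

Orientations are given as a 3x3 rotation matrix whose columns are the frame's x, y, z axes.
In Python, from cell import arm gives the robot as it stands.
- The arm moves only by the tool drive_tool, never from a script. Its argument "deltas" is text: rows parted by semicolons, each of 7 numbers parted by spaces: the shift along the tool's x, y, z in cm, then the turn, a rotation vector about the tool's x, y, z in degrees, then the finger opening in cm, from 0 to 8.54. A call has 1 to 8 rows; each row is the pose to reach, as a shift and turn from the pose commanded when the call began, along the tool's axes at that moment; what a row does not reach only later rows make up. A row lasts 1/12 s, in which the tool goes at most 41.7 mm and 7.16 degrees, less where a joint would pass 70% of its speed; a pose out of reach is approached as far as the arm can. A call with a gripper value outside its range is refused whole. The fingers move at their own pace and stop on an object; "force" is the grip in N (left out, the last holds). Time passes only in rows, so rows that repeat a pose let the fingers close. It gives the time, the measured TCP pose, the force and the opening at its end, in the units of the state.
- arm.sense(): the state, without advancing time (a new reading comes with each control period).
- arm.capture(name): name is "scene" or "top" or "wrist"; returns a dict with "color" (400x640x3 uint8, blue, green, red), "fx", "fy", "cx", "cy" (pixels), "extrinsics" (4x4, takes a point from world to camera coordinates). Camera axes: x right, y up, looking along -z (the intrinsics and any distortion apply to the point x, -y, -z); pixel columns grow to the right and rows downward; lengths in m; the calibration is good to about 2 mm. A picture is of the moment at which its call begins. There is no depth.
- arm.finish_job(): hands the job in, once; it reports no verdict.
The state is a dict: "time_s": time; "joints": joint angles; "joint_vel": joint speeds; "joint_efforts": joint torques, N m; "tcp_pos": TCP position; "orientation": TCP orientation; "force": force on the tool from outside, world axes, zero at the start; "torque": the same for the moment, N m; "finger_gap": opening from 0.0 (shut) to 1.0 (fully open).
Only numpy, scipy, OpenCV 4.12 (cv2) and the standard library are available. Lean on these libraries where they do the work, as an engineer would, in place of code of your own. Each camera call takes 0.05 s, during which the arm holds its last target.

### The job

The red block in the paint palette is used up and stuck fast. Turn the palette over: lever it up against the back of the catch bin and lower it over, not letting it drop, until it lies face down and square across the bin's two sides with all its blocks still in. Then push the red block out from behind, through the hole in the back of its pocket, into the bin; leave the palette there with the yellow and blue blocks home in their pockets, and leave the jars, can and brush alone.

Things in the scene. Friction and masses are not known exactly. Their poses are not given: they have to be found in the camera images.
- bin: Grey plastic catch bin screwed to the bench, open on top, at a new place and yaw each time. Sizes in mm. Origin: centre of its underside. Own x along its back wall, own y from back wall to low front lip. Outside x -104 to 104, y -69 to 68; floor 4 thick. Its two sides (5 thick, at x = +-99 to 104) are level, 50 high; the turned palette rests on them. Front lip 5 thick, 20 high, at y = 63 to 68.
- bin_wall (a point): Foot of the outer face of the bin's back wall, mid-length, on the bench (bin's own x 0, y -69 mm, z 0); axes as the bin's. The wall is 6 mm thick (inner face at bin y = -63 mm), 66 mm high and 208 mm long; it stands 16 mm above the tops of the sides. The palette starts on this outer side of it.
- palette_mid (a point): Centre of the white plastic palette, half-way up its 30 mm height. Own x along its length, y across, z out of its face: up at the start, down once turned over. A plate 236 (x) x 110 (y) x 8 mm (own z +7 to +15 mm) carries three round cups below (to own z -15 mm), 64.4 mm outside, centres at own x = -66, 0, 66 mm. About 230 g empty, 400 g with blocks. Starts up to 0.18 rad out of square with the bin.
- palette_edge (a point): Middle of the palette's long edge away from the bin at the start, half-way through the 8 mm plate (palette's own y -55 mm, 11 mm above its centre point; axes as the palette's). The plate's underside is here 22 mm clear of the bench and juts 23 mm beyond the cups.
- palette_far_edge (a point): Middle of the palette's opposite long edge, the one facing the bin at the start, half-way through the plate (palette's own y +55 mm, 11 mm above its centre point; axes as the palette's). It starts 26 to 58 mm short of the outer face of the bin's back wall. It butts on that wall while the palette is levered up, and lies along the inside of it once lowered over.
- pocket_hole (a point): Centre of the hole in the back of the middle cup, on the outside (palette's own x 0, y 0, 15 mm below its centre); axes as the palette's. Every cup has such a round hole, 44 mm wide, in its 3 mm thick floor; inside is a pocket 58 mm wide, 27 mm deep, open at the face. A sprung tongue by the floor grips the block: it takes about 5 to 12 N to shift a block, which is free once it has moved 7 mm.
- red_block_mid (a point): The used-up red paint block, a disc 57 mm across, worn down to 9 mm thick, dished on top, about 30 g; the point is its centre. It sits on the floor of one of the three pockets (any of them), its centre 7.5 mm nearer the cup's back than the palette's centre point (palette's own z -7.5 mm).
- yellow_block_mid (a point): Good yellow paint block, disc 57 mm across, 19 mm thick, about 70 g; the point is its centre, at own z -2.5 mm of the palette when home on its pocket floor.
- blue_block_mid (a point): Good blue paint block, disc 57 mm across, 19 mm thick, about 70 g; the point is its centre, at own z -2.5 mm of the palette when home on its pocket floor.
- green_jar: Closed green paint jar, 64 mm across, 85 mm high, beyond the palette; origin at the centre of its base. Leave alone.
- white_jar: Closed white paint jar with black lid, 64 mm across, 85 mm high, on the near right; origin at the centre of its base. Leave alone.
- blue_can: Closed blue can, 68 mm across, 95 mm high, beyond the bin; origin at the centre of its base. Leave alone.
- brush: Flat brush lying on the near left, 200 mm long, 42 mm wide, 20 mm high; origin midway along it on its underside. Leave alone.
There are look-alikes about, which are no part of the job. Several things look just like the part that bears red_block_mid: the one meant starts farthest from the robot's base. There is more than one size of the part that bears yellow_block_mid; the job needs the larger.

How it is judged:
By the outcome, as a careful person would: the job done as asked, in the order asked, and still so for the second after the job is handed in, with the robot touching nothing.
It also fails if it takes over 61 s, if anything falls off the work surface, if the arm or the gripper's body presses on something with over 40 N, if the wrist force passes 120 N, or if a joint passes its speed limit or range.

## Working session

There is one attempt and no reset: what is moved stays moved. The work goes in short steps, Python scripts to look and compute and a tool call to move; the robot and the scene stay as the last step left them, time stands still between calls to the robot, and variables do not carry over. Pictures are saved under pics/ and viewed, and the job is handed in when it is done.

Besides the shell and the picture viewer there is one more tool, called after "Request:" as a command line: name --argument value ..., lists and objects as JSON in quotes. drive_tool: Moves the arm, as the interface text tells. Its arguments: {"type":"object","properties":{"deltas":{"type":"string"},"force":{"type":"number"}},"required":["deltas"]}

```bash
ls; mkdir -p pics
cat > h.py <<'E'
import numpy as np, cv2
from cell import arm
def cap(n,out=None):
    d=arm.capture(n)
    if out: cv2.imwrite('pics/'+out,d['color'])
    return d
def ray(d,u,v):
    E=np.array(d['extrinsics']);R=E[:3,:3];t=E[:3,3]
    c=-R.T@t
    r=np.array([(u-d['cx'])/d['fx'],-(v-d['cy'])/d['fy'],-1.0])
    return c,R.T@r
def onz(d,u,v,z):
    c,r=ray(d,u,v); return c+r*(z-c[2])/r[2]
def proj(d,p):
    E=np.array(d['extrinsics']);q=E[:3,:3]@np.array(p)+E[:3,3]
    return np.array([d['cx']+d['fx']*q[0]/-q[2], d['cy']-d['fy']*q[1]/-q[2]])
E
python3 - <<'E'
from h import *
for n in('scene','top','wrist'):
    d=cap(n,n+'0.png'); print(n,d['fx'],d['cx'],d['cy'],[k for k in d]); print(np.round(d['extrinsics'],3))
s=arm.sense(); print(s); print(arm.tcp_to_tips)
E
```

```text
pics
scene 386.1844996390193 315.94892340670924 201.54185789453607 ['color', 'fx', 'fy', 'cx', 'cy', 'extrinsics']
[[ 0.362  0.932  0.013 -0.168]
 [-0.795  0.301  0.526  0.43 ]
 [ 0.487 -0.201  0.85  -1.251]
 [ 0.     0.     0.     1.   ]]
top 423.31206217526386 315.52741424283937 185.15762267959158 ['color', 'fx', 'fy', 'cx', 'cy', 'extrinsics']
[[ 0.    -1.    -0.03  -0.016]
 [ 0.992 -0.004  0.129 -0.546]
 [-0.129 -0.03   0.991 -0.999]
 [ 0.     0.     0.     1.   ]]
wrist 285.8243496688538 312.580108702391 203.39307911246257 ['color', 'fx', 'fy', 'cx', 'cy', 'extrinsics']
[[ 0.342 -0.94  -0.001 -0.525]
 [ 0.902  0.328 -0.281  0.036]
 [ 0.264  0.095  0.96  -0.377]
 [ 0.     0.     0.     1.   ]]
{'time_s': 0.15, 'joints': array([-1.37729585e+00,  2.63422009e-01, -4.88000482e-02,  1.25940909e+00,
       -2.62017907e-06,  1.41551928e+00]), 'joint_vel': array([ 2.30981301e-04, -2.81269590e-04,  3.32421324e-04, -1.91776102e-07,
       -1.05908884e-03, -2.02060991e-04]), 'joint_efforts': array([ 5.47362855e-03, -6.37826085e+01,  3.84646440e+01,  1.05684457e-02,
        7.77577725e-05,  3.66553380e-06]), 'tcp_pos': array([ 0.17938302, -0.49317889,  0.24192765]), 'orientation': array([[ 9.39791205e-01,  3.41749125e-01, -1.63103226e-04],
       [ 3.41749141e-01, -9.39790857e-01,  8.18736312e-04],
       [ 1.26519498e-04, -8.25181573e-04, -9.99999652e-01]]), 'force': array([-0.39237584,  0.34060779, -0.02663147]), 'torque': array([-0.00905547, -0.00209197,  0.01102352]), 'finger_gap': 0.9976643144555737}
0.011
```

View pics/scene0.png

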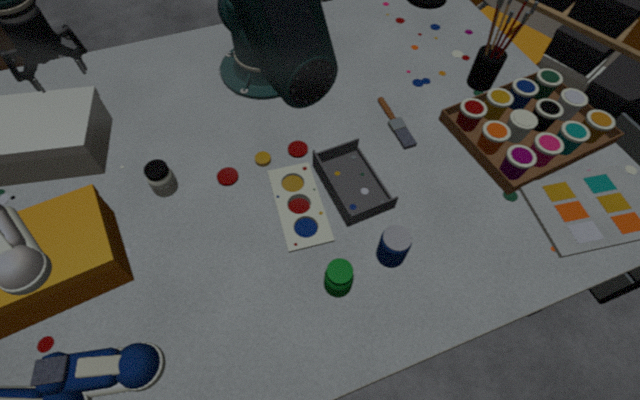

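View pics/top0.png

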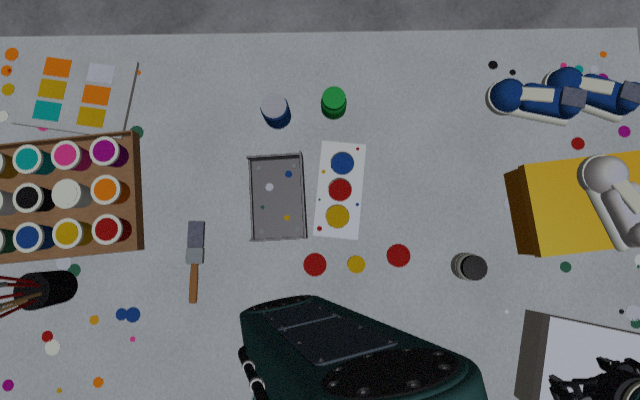

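View pics/wrist0.png

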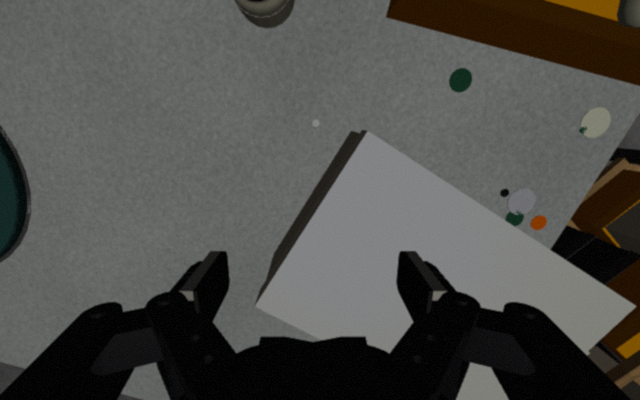

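Run:
```python
import cv2,numpy as np
t=cv2.imread('pics/top0.png'); s=cv2.imread('pics/scene0.png')
cv2.imwrite('pics/topc.png',cv2.convertScaleAbs(cv2.resize(t[130:290,235:435],None,fx=3.6,fy=3.6,interpolation=cv2.INTER_CUBIC),alpha=1.5))
cv2.imwrite('pics/scenec.png',cv2.convertScaleAbs(cv2.resize(s[120:300,205:425],None,fx=3.3,fy=3.3,interpolation=cv2.INTER_CUBIC),alpha=1.5))
from cell import arm
print([k for k in dir(arm) if k[0]!='_'])
```

```text
['PlanningError', 'capture', 'finish_job', 'sense', 'tcp_to_tips']
```

View pics/topc.png

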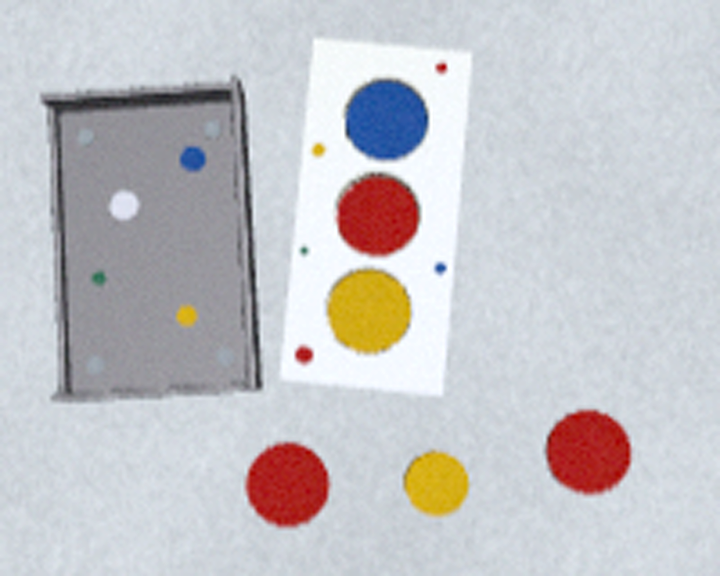

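View pics/scenec.png

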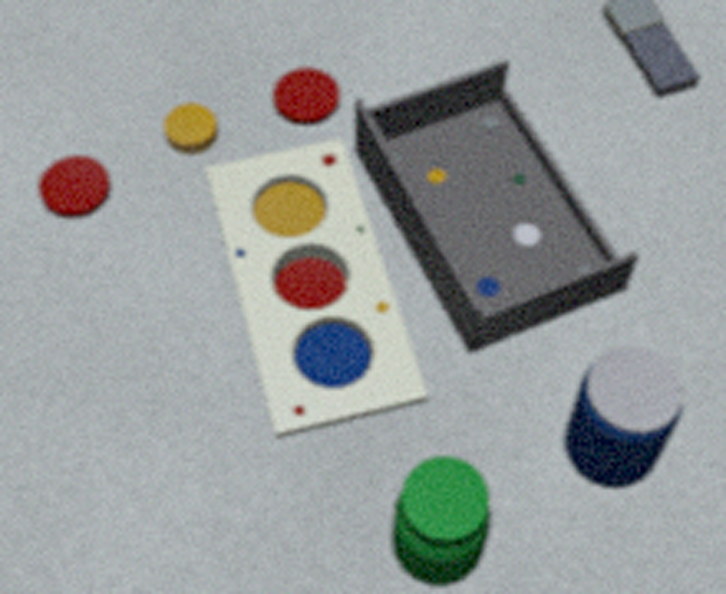

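The red candidates in top are (315,265), (398,255) and the one in the palette's middle pocket, (340,190). The last is farthest from the base and sits deep in its pocket, so it is the one meant. The yellow in the palette at (338,216) is larger than the loose one at (356,264).

Run:
```python
from h import *
d=cap('top'); t=d['color']; 
g=cv2.GaussianBlur(t,(3,3),0)
roi=np.zeros(t.shape[:2],np.uint8); roi[132:250,308:375]=1
m=((g.min(2)>165)&(roi>0)).astype(np.uint8)
print(np.percentile(t[150:230,320:360].min(2),[50,90]), t[130:150,385:420].mean((0,1)))
c=max(cv2.findContours(m,0,2)[0],key=cv2.contourArea)
h=cv2.convexHull(c); q=cv2.approxPolyDP(h,5,True)[:,0,:].astype(float)
r=cv2.minAreaRect(h); print('rect',r)
print(q)
for nm,P in(('approx',q),('rect',cv2.boxPoints(r))):
    W=np.array([onz(d,u,v,.030) for u,v in P]); print(nm,np.round(W,4).tolist(),np.round(np.linalg.norm(np.roll(W,-1,0)-W,axis=1),4), W.mean(0))
# bin crop points (top)
C=lambda x,y:(235+x/3.6,130+y/3.6)
for nm,(x,y),z in(('backwall far',(237,78),.066),('backwall near',(258,388),.066),('side far front',(45,97),.05),('side near front',(55,399),.05)):
    print(nm,np.round(onz(d,*C(x,y),z),4))
for nm,(x,y),z in(('redA',(288,485),.009),('yel',(437,484),.012),('redB',(588,452),.009)):
    print(nm,np.round(onz(d,*C(x,y),z),4))
for nm,p in(('green',(334,97)),('can',(273,101)),('wjar',(473,267))): print(nm,np.round(onz(d,*p,.085),3))
```

```text
[161. 164.] [148.64714286 144.37571429 140.09571429]
rect ((362.0, 157.0), (0.0, 0.0), 0.0)
[[362. 157.]]
approx [[0.6159, -0.1315, 0.03]] [0.] [ 0.61588869 -0.13152721  0.03      ]
rect [[0.6159, -0.1315, 0.03], [0.6159, -0.1315, 0.03], [0.6159, -0.1315, 0.03], [0.6159, -0.1315, 0.03]] [0. 0. 0. 0.] [ 0.61588869 -0.13152723  0.03      ]
backwall far [0.6226 0.0174 0.066 ]
backwall near [0.4178 0.0028 0.066 ]
side far front [0.6137 0.1488 0.05  ]
side near front [0.4107 0.1379 0.05  ]
redA [ 0.3527 -0.0149  0.009 ]
yel [ 0.3537 -0.1157  0.012 ]
redB [ 0.3751 -0.2181  0.009 ]
green [ 0.751 -0.062  0.085]
can [0.743 0.083 0.085]
wjar [ 0.353 -0.372  0.085]
```

Run:
```python
from h import *
d=cap('top'); t=d['color']; 
g=cv2.GaussianBlur(t,(3,3),0)
roi=np.zeros(t.shape[:2],np.uint8); roi[132:250,308:375]=1
m=((g[...,0].astype(int)>0)&(g.min(2)>152)&(roi>0)).astype(np.uint8)
m=cv2.morphologyEx(m,cv2.MORPH_OPEN,np.ones((2,2)))
c=max(cv2.findContours(m,0,2)[0],key=cv2.contourArea)
h=cv2.convexHull(c); r=cv2.minAreaRect(h); print('rect',r)
W=np.array([onz(d,u,v,.030) for u,v in cv2.boxPoints(r)]); print(np.round(W,4).tolist(),np.round(np.linalg.norm(np.roll(W,-1,0)-W,axis=1),4), W.mean(0))
C=lambda x,y:(235+x/3.6,130+y/3.6)
M=np.array([onz(d,*C(x,y),.03) for x,y in((314,38),(472,51),(442,396),(281,380))]); print('manual',np.round(M,4).tolist(),np.linalg.norm(np.roll(M,-1,0)-M,axis=1),M.mean(0))
s=cap('scene')
C=lambda x,y:(205+x/3.3,120+y/3.3)
for M,ps,z in(('pal',((206,168),(345,139),(427,399),(278,436)),.03),('wall top near/far',((358,101),(474,313)),.066),('side front near/far',((507,65),(634,258)),.05)):
  P=np.array([onz(s,*C(*p),z) for p in ps]); print(M,np.round(P,4).tolist(),P.mean(0))
```

```text
rect ((340.1680603027344, 190.65164184570312), (45.177337646484375, 95.24359130859375), 5.19442892074585)
[[0.4222, -0.0115, 0.03], [0.6565, -0.0328, 0.03], [0.6454, -0.1442, 0.03], [0.4124, -0.1199, 0.03]] [0.2353 0.112  0.2342 0.1088] [ 0.53411413 -0.07712395  0.03      ]
manual [[0.6581, -0.0334, 0.03], [0.6482, -0.1421, 0.03], [0.4127, -0.1185, 0.03], [0.4233, -0.0108, 0.03]] [0.10917527 0.23666318 0.10827536 0.23583949] [ 0.53557188 -0.07622138  0.03      ]
pal [[0.4171, -0.1162, 0.03], [0.4288, -0.0041, 0.03], [0.6637, -0.0313, 0.03], [0.6531, -0.1384, 0.03]] [ 0.54066901 -0.0724907   0.03      ]
wall top near/far [[0.4236, 0.0086, 0.066], [0.6294, 0.0165, 0.066]] [0.52650067 0.01257605 0.066     ]
side front near/far [[0.419, 0.1398, 0.05], [0.6206, 0.1503, 0.05]] [0.51979436 0.14505564 0.05      ]
```

```bash
cat >> h.py <<'E'
from scipy.spatial.transform import Rotation as Ro
D=np.pi/180
def tool(yaw,a,flip=1):
    """tool x = -(cos yaw,sin yaw,0); z = heading(own +y)*cos a - up*sin a ; a may exceed 90 deg (then heading reversed)"""
    ex=np.array([np.cos(yaw*D),np.sin(yaw*D),0]); ey=np.array([-ex[1],ex[0],0]); up=np.array([0,0,1.])
    z=ey*np.cos(a*D)-up*np.sin(a*D); x=-ex; return np.c_[x,np.cross(z,x),z]
def delta(p,R,s=None,P0=None,R0=None):
    s=s or arm.sense(); p0=s['tcp_pos'] if P0 is None else P0; r0=s['orientation'] if R0 is None else R0
    dp=r0.T@(np.array(p)-p0)*100; rv=Ro.from_matrix(r0.T@R).as_rotvec()/D
    print('shift cm',np.round(dp,2),'rot deg',np.round(rv,1),'rows>=',np.round(max(np.linalg.norm(dp)/4.17,np.linalg.norm(rv)/7.16),1)); return dp,rv
def st():
    s=arm.sense(); print('t',round(s['time_s'],2),'p',np.round(s['tcp_pos'],4),'F',np.round(s['force'],1),'T',np.round(s['torque'],2),'gap',round(s['finger_gap'],3),'j',np.round(s['joints'],2)); return s
E
python3 - <<'E'
from h import *
st()
E0=np.array([.533,-.129,.026]); 
R=tool(-5.5,35); R90=tool(-5.5,90)
n=-R[:,1]; n=n if n[2]>0 else -n
print(R,n)
T=E0+n*.00465; S=T-R[:,2]*.06
print(T,S)
delta(S+[0,0,.1],R90)
E
```

```text
t 0.3 p [ 0.1794 -0.4933  0.2421] F [-0.7  0.2  0.1] T [-0.02 -0.02 -0.02] gap 0.998 j [-1.38  0.26 -0.05  1.26  0.    1.42]
[[-0.9953962   0.05497487  0.07851224]
 [ 0.09584575  0.5709358   0.81538083]
 [-0.          0.81915204 -0.57357644]] [0.05497487 0.5709358  0.81915204]
[ 0.53325563 -0.12634515  0.02980906] [ 0.5285449  -0.175268    0.06422364]
shift cm [ 43.68 -17.96   7.8 ] rot deg [  -0.    -0.  -154.5] rows>= 21.6
```

Request:
drive_tool --deltas "2 -0.8 0 0 0 -7 8;4 -1.6 0 0 0 -14 7;7 -3 0 0 0 -21 6;10 -4 0 0 0 -28 5;13.5 -5.5 0 0 0 -35 4;17 -7 0 0 0 -42 3;20 -8.3 0 0 0 -49 2.2;23 -9.5 0 0 0 -56 2.2"

```text
time_s: 0.97
tcp_pos: [0.3641, -0.3239, 0.2424]
orientation: [[0.236, 0.972, 0.0], [0.972, -0.236, -0.0], [-0.0, 0.0, -1.0]]
force: [0.3, -0.1, -0.1]
finger_gap: 0.256
```

Run:
```python
from h import *
st()
E0=np.array([.533,-.129,.026]); 
R=tool(-5.5,35); R90=tool(-5.5,90)
n=-R[:,1]; n=n if n[2]>0 else -n
T=E0+n*.00465; S=T-R[:,2]*.06
delta(S+[0,0,.1],R90)
```

```text
t 0.97 p [ 0.3641 -0.3239  0.2424] F [ 0.3 -0.1 -0.1] T [-0.04 -0.03 -0.04] gap 0.256 j [-0.89  0.2  -0.14  1.24  0.    0.91]
shift cm [18.33 12.47  7.82] rot deg [  0.    0.  -98.2] rows>= 13.7
```

Request:
drive_tool --deltas "1 0.5 0 0 0 -7 2.2;2.5 1.5 0 0 0 -14 2.2;4.5 3 0 0 0 -21 2.2;6.5 4.5 0 0 0 -28 2.2;8.5 6 1 0 0 -35 2.2;10.5 7.2 2 0 0 -42 2.2;12.5 8.5 2.5 0 0 -49 2.2;14 9.5 3 0 0 -56 2.2"

```text
time_s: 1.63
tcp_pos: [0.4901, -0.2113, 0.2117]
orientation: [[-0.674, 0.739, -0.0], [0.739, 0.674, 0.0], [0.001, 0.0, -1.0]]
force: [0.4, -0.0, 0.1]
finger_gap: 0.255
```

Run:
```python
from h import *
st()
E0=np.array([.533,-.129,.026]); 
R=tool(-5.5,35); R90=tool(-5.5,90)
n=-R[:,1]; n=n if n[2]>0 else -n
T=E0+n*.00465; S=T-R[:,2]*.06
delta(S+[0,0,.1],R90)
```

```text
t 1.63 p [ 0.4901 -0.2113  0.2117] F [ 0.4 -0.   0.1] T [-0.02 -0.02 -0.01] gap 0.255 j [-0.56  0.29 -0.09  1.19  0.    0.27]
shift cm [0.07 5.26 4.75] rot deg [  0.   -0.  -42.1] rows>= 5.9
```

Request:
drive_tool --deltas "0 1 0 0 0 -7 2.2;0 2 0.5 0 0 -14 2.2;0 2.5 1 0 0 -21 2.2;0 3 1.5 0 0 -28 2.2;0 3.5 2 0 0 -35 2.2;0 3.5 2 0 0 -42 2.2"

```text
time_s: 2.13
tcp_pos: [0.5154, -0.1886, 0.1913]
orientation: [[-0.995, 0.098, -0.001], [0.098, 0.995, 0.001], [0.001, 0.001, -1.0]]
force: [0.2, 1.2, 1.1]
finger_gap: 0.256
```

Run:
```python
from h import *
st()
E0=np.array([.533,-.129,.026]); 
R=tool(-5.5,35); R90=tool(-5.5,90)
n=-R[:,1]; n=n if n[2]>0 else -n
T=E0+n*.00465; S=T-R[:,2]*.06
delta(S+[0,0,.06],R)
delta(S,R)
cap('scene','s1.png');cap('top','t1.png')
```

```text
t 2.13 p [ 0.5154 -0.1886  0.1913] F [0.2 1.2 1.1] T [-0.03  0.01 -0.04] gap 0.256 j [-0.5   0.32 -0.1   1.15  0.   -0.4 ]
shift cm [-1.19  1.45  6.71] rot deg [-55.    0.   -0.2] rows>= 7.7
shift cm [-1.19  1.45 12.71] rot deg [-55.    0.   -0.2] rows>= 7.7
```

Request:
drive_tool --deltas "0 0 0.5 -7 0 0 2.2;-0.3 0.3 1.5 -14 0 0 2.2;-0.6 0.6 2.5 -21 0 0 2.2;-0.9 1 3.5 -28 0 0 2.2;-1.2 1.2 4.5 -35 0 0 2.2;-1.2 1.4 5.5 -42 0 0 2.2;-1.2 1.4 6.5 -49 0 0 2.2;-1.2 1.4 6.7 -55 0 0 2.2"

```text
time_s: 2.9
tcp_pos: [0.5286, -0.1775, 0.1243]
orientation: [[-0.994, 0.066, 0.088], [0.11, 0.565, 0.818], [0.004, 0.823, -0.569]]
force: [-0.7, 0.6, -0.7]
finger_gap: 0.254
```

Run:
```python
from h import *
st()
E0=np.array([.533,-.129,.026]); 
R=tool(-5.5,35)
n=-R[:,1]; n=n if n[2]>0 else -n
T=E0+n*.00465; S=T-R[:,2]*.06
delta(S,R);delta(T,R)
cap('scene','s1.png');t=cap('top','t1.png');cap('wrist','w1.png')
```

```text
t 2.9 p [ 0.5286 -0.1775  0.1243] F [-0.7  0.6 -0.7] T [-0.73  0.06  0.07] gap 0.254 j [-0.8   0.79  0.12  1.65  0.69 -0.96]
shift cm [ 0.01 -4.81  3.6 ] rot deg [ 0.3  0.5 -0.6] rows>= 1.4
shift cm [ 0.06 -4.85  9.6 ] rot deg [ 0.3  0.5 -0.6] rows>= 2.6
```

View pics/s1.png

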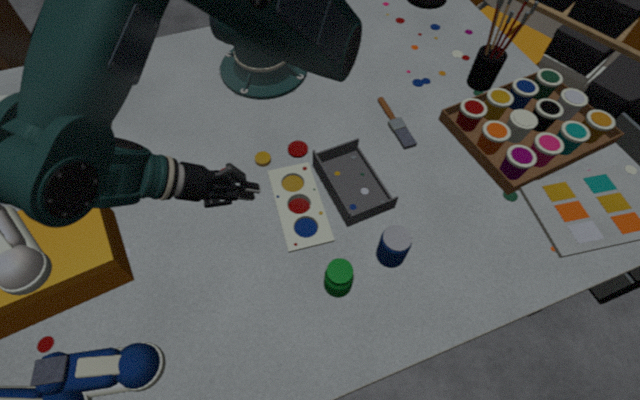

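View pics/w1.png

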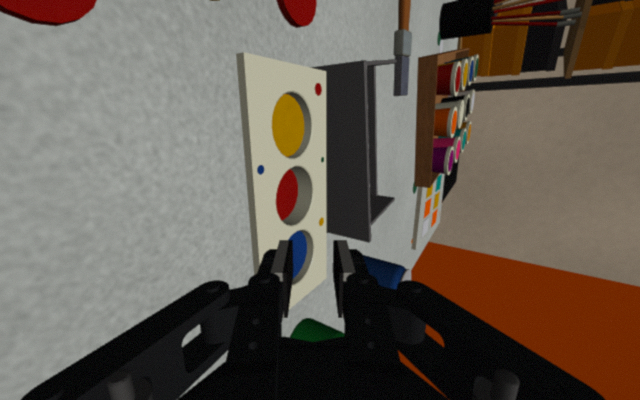

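View pics/t1.png

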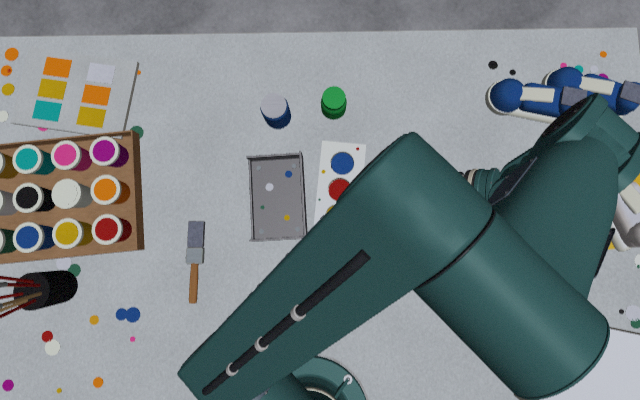

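Run:
```python
from h import *
t=cap('top');s=cap('scene')
def tri(a,b):
    c1,r1=ray(t,*a);c2,r2=ray(s,*b);r1/=np.linalg.norm(r1);r2/=np.linalg.norm(r2)
    A=np.c_[r1,-r2];k=np.linalg.lstsq(A,c2-c1,rcond=None)[0];p,q=c1+k[0]*r1,c2+k[1]*r2
    print(np.round(p,3),np.round(q,3))
tri((521,165),(118,245)); tri((540,258),(95,187))
print('base',onz(t,505,167,0),onz(s,132,278,0))
st_=st(); 
for L in(.1,.2,.25,.3,.35,.4):
    p=st_['tcp_pos']-st_['orientation'][:,2]*L; print(L,np.round(p,3),proj(s,p),proj(t,p))
cv2.imwrite('pics/c0.png',cv2.resize(cv2.imread('pics/scene0.png')[150:350,0:200],None,fx=3,fy=3))
cv2.imwrite('pics/c1.png',cv2.resize(cv2.imread('pics/s1.png')[0:300,0:300],None,fx=2,fy=2))
```

```text
[ 0.572 -0.462  0.151] [ 0.573 -0.458  0.149]
[ 0.373 -0.512  0.104] [ 0.374 -0.506  0.101]
base [ 0.59423078 -0.49105904  0.        ] [ 0.57351241 -0.48802461  0.        ]
t 3.15 p [ 0.5289 -0.1767  0.1259] F [0.6 1.3 0.2] T [-0.62  0.04 -0.03] gap 0.254 j [-0.8   0.78  0.12  1.65  0.68 -0.96]
0.1 [ 0.52  -0.258  0.184] [209.15438747 184.25001101] [429.69026525 187.57366418]
0.2 [ 0.512 -0.339  0.241] [158.7787995 176.0383631] [479.40726532 188.15342307]
0.25 [ 0.507 -0.38   0.27 ] [130.27783558 171.39246436] [507.14724008 188.47690391]
0.3 [ 0.503 -0.42   0.299] [ 99.1629406 166.3204727] [537.11702511 188.82638697]
0.35 [ 0.499 -0.461  0.328] [ 65.05723165 160.76095301] [569.59673535 189.20513872]
0.4 [ 0.495 -0.502  0.357] [ 27.50771465 154.6400634 ] [604.91545477 189.61699667]
```

View pics/c0.png

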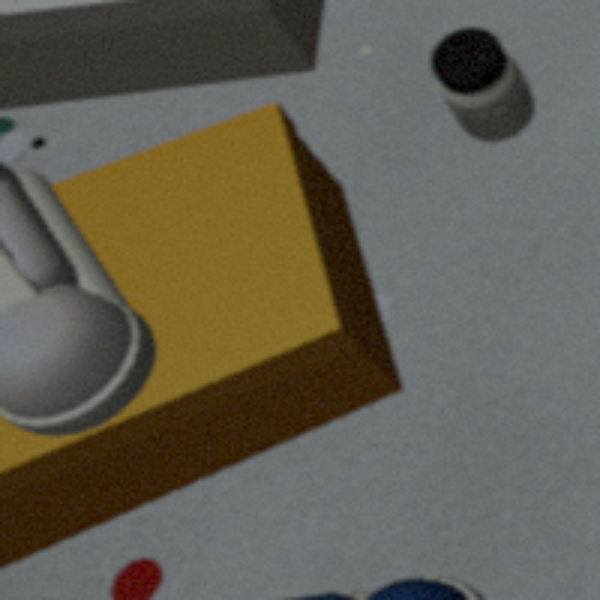

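View pics/c1.png

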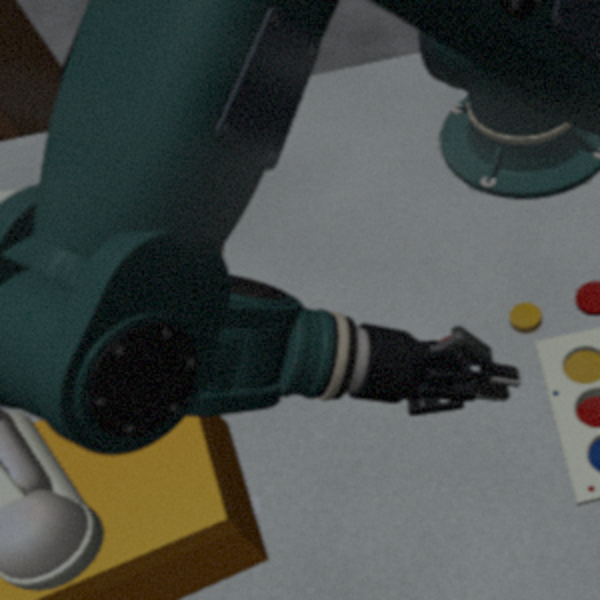

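```bash
cat >> h.py <<'E'
E0=np.array([.533,-.129,.026])
def tgt(a,off,dep,yaw=-5.5,E=E0):
    R=tool(yaw,a); n=R[:,1]; return E+n*off+R[:,2]*dep, R
E
python3 - <<'E'
from h import *
T,R=tgt(45,.0064,-.001); S=T-R[:,2]*.06
print(T,S); delta(S,R); delta(T,R,P0=S,R0=R)
delta(S,R,P0=np.array([.5286,-.1775,.1243]),R0=tool(-5.5,35))
E
```

```text
[ 0.53336598 -0.1251992   0.03123259] [ 0.52929958 -0.16743029  0.073659  ]
shift cm [ 0.05 -3.73  3.77] rot deg [ 9.8  0.4 -0.4] rows>= 1.4
shift cm [0. 0. 6.] rot deg [0. 0. 0.] rows>= 1.4
shift cm [ 0.03 -3.57  3.73] rot deg [10.  0. -0.] rows>= 1.4
```

Request:
drive_tool --deltas "0 -1 1 5 0 0 2.2;0 -2 2 10 0 -0.4 2.2;0 -3 3 10 0.4 -0.4 2.2;0 -3.7 3.8 10 0.4 -0.4 2.2;0 -3.7 3.8 10 0.4 -0.4 2.2"

```text
time_s: 3.57
tcp_pos: [0.5294, -0.1653, 0.0732]
orientation: [[-0.996, 0.066, 0.067], [0.094, 0.704, 0.704], [-0.0, 0.707, -0.707]]
force: [-0.9, 0.1, -0.0]
finger_gap: 0.256
```

Run:
```python
from h import *
st()
T,R=tgt(45,.0064,-.001); delta(T,R)
s=cap('scene','s2.png');w=cap('wrist','w2.png')
cv2.imwrite('pics/s2c.png',cv2.convertScaleAbs(cv2.resize(s['color'][100:260,0:340],None,fx=2.3,fy=2.3),alpha=1.4))
```

```text
t 3.57 p [ 0.5294 -0.1653  0.0732] F [-0.9  0.1 -0. ] T [-0.61  0.1   0.02] gap 0.256 j [-0.74  0.72 -0.02  1.38  0.6  -0.82]
shift cm [-0.01 -0.12  5.81] rot deg [ 0.  -0.1  0.1] rows>= 1.4
```

View pics/s2c.png

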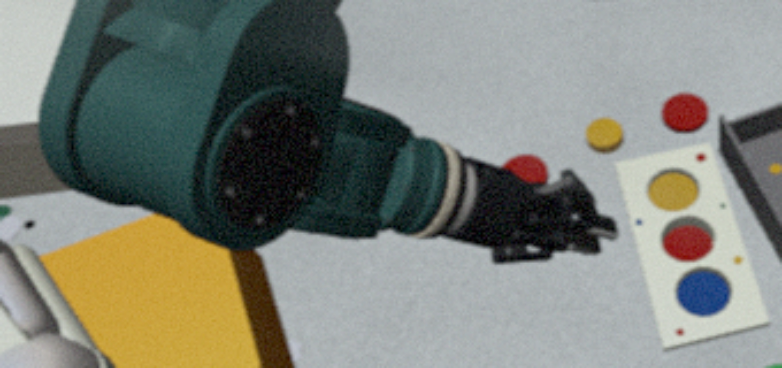

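View pics/w2.png

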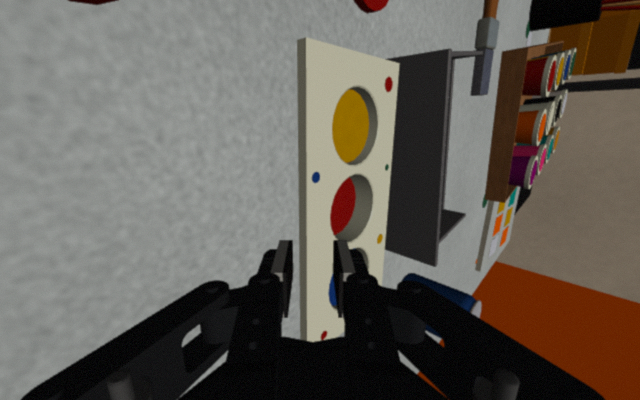

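Run:
```python
from h import *
w=cap('wrist'); g=w['color']
for v in (100,150,190): print(v,g[v,290:320].mean(1).astype(int).tolist())
for p in((306,60),(306,190),(306,330)): print(np.round(onz(w,*p,.03),4))
ex=np.array([np.cos(-5.5*D),np.sin(-5.5*D),0])
for k in(-.1,-.05,0,.1): print('exp',np.round(E0+ex*k,4), proj(w,E0+ex*k+[0,0,.004]),proj(w,E0+ex*k-[0,0,.004]))
```

```text
100 [144, 142, 140, 140, 142, 139, 145, 137, 98, 78, 80, 80, 75, 81, 78, 89, 126, 159, 169, 169, 168, 169, 169, 166, 166, 167, 169, 168, 167, 169]
150 [141, 142, 142, 143, 144, 148, 146, 143, 117, 90, 81, 79, 81, 80, 79, 83, 113, 155, 169, 168, 168, 169, 168, 168, 167, 168, 167, 167, 170, 168]
190 [148, 148, 144, 143, 144, 146, 142, 141, 134, 99, 81, 79, 82, 78, 79, 81, 113, 155, 169, 171, 169, 168, 170, 166, 168, 167, 168, 168, 167, 168]
[ 0.4287 -0.1209  0.03  ]
[ 0.5076 -0.129   0.03  ]
[ 0.6189 -0.1405  0.03  ]
exp [ 0.4335 -0.1194  0.026 ] [308.31797847  68.79070168] [299.35429786  70.33595067]
exp [ 0.4832 -0.1242  0.026 ] [308.52688875 152.49972403] [300.21249552 151.56418538]
exp [ 0.533 -0.129  0.026] [308.70656837 224.4962062 ] [300.95377969 221.72658114]
exp [ 0.6325 -0.1386  0.026 ] [308.99976317 341.97749956] [302.16971342 336.81446172]
```

Request:
drive_tool --deltas "0 -0.1 1.5 0 0 0 2.2;0 -0.2 3 0 0 0 2.2;0 -0.2 4 0 0 0 2.2;0 -0.2 4.7 0 0 0 2.2;0 -0.2 5.2 0 0 0 2.2;0 -0.2 5.7 0 0 0 2.2;0 -0.2 5.7 0 0 0 2.2"

```text
time_s: 4.3
tcp_pos: [0.5334, -0.1277, 0.0313]
orientation: [[-0.995, 0.067, 0.068], [0.095, 0.704, 0.704], [-0.001, 0.707, -0.707]]
force: [-0.3, 0.2, -0.4]
finger_gap: 0.257
```

Run:
```python
from h import *
st()
s=cap('scene');w=cap('wrist','w3.png')
cv2.imwrite('pics/s3c.png',cv2.convertScaleAbs(cv2.resize(s['color'][110:270,180:380],None,fx=3.7,fy=3.7),alpha=1.5))
```

```text
t 4.3 p [ 0.5334 -0.1277  0.0313] F [-0.3  0.2 -0.4] T [-0.61  0.05 -0.02] gap 0.257 j [-0.69  0.73 -0.12  1.23  0.63 -0.77]
```

View pics/s3c.png

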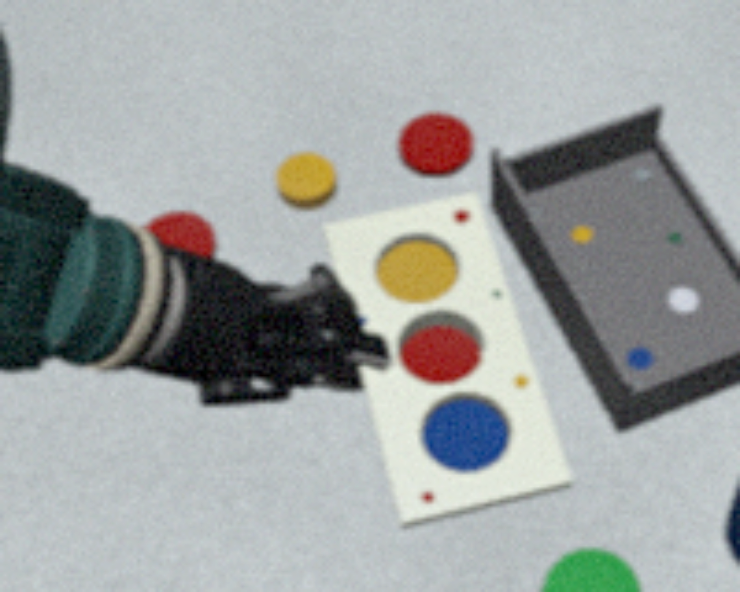

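View pics/w3.png

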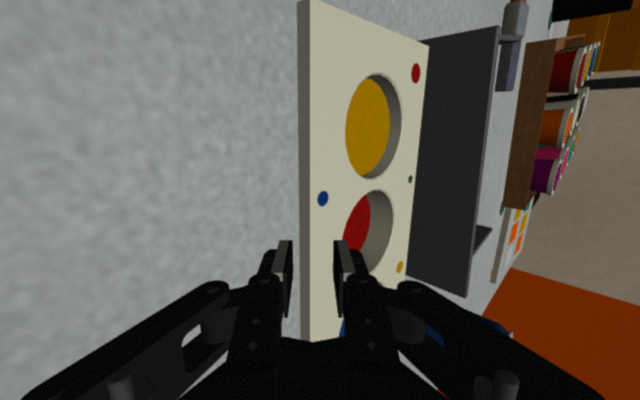

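Request:
drive_tool --deltas "0 0 0 0 0 0 1.8;0 0 0 0 0 0 1.6;0 0.5 -0.2 0 0 0 1.5;0 1.2 -0.5 0 0 0 1.4" --force 20

```text
time_s: 4.73
tcp_pos: [0.5338, -0.1234, 0.0436]
orientation: [[-0.995, 0.067, 0.068], [0.095, 0.704, 0.704], [-0.0, 0.707, -0.707]]
force: [0.2, -1.8, 0.1]
finger_gap: 0.165
```

Run:
```python
from h import *
st()
s=cap('scene');w=cap('wrist','w4.png')
cv2.imwrite('pics/s4c.png',cv2.convertScaleAbs(cv2.resize(s['color'][110:270,180:380],None,fx=3.7,fy=3.7),alpha=1.5))
```

```text
t 4.73 p [ 0.5338 -0.1234  0.0436] F [ 0.2 -1.8  0.1] T [-0.98  0.11  0.01] gap 0.165 j [-0.69  0.71 -0.12  1.24  0.63 -0.76]
```

View pics/s4c.png

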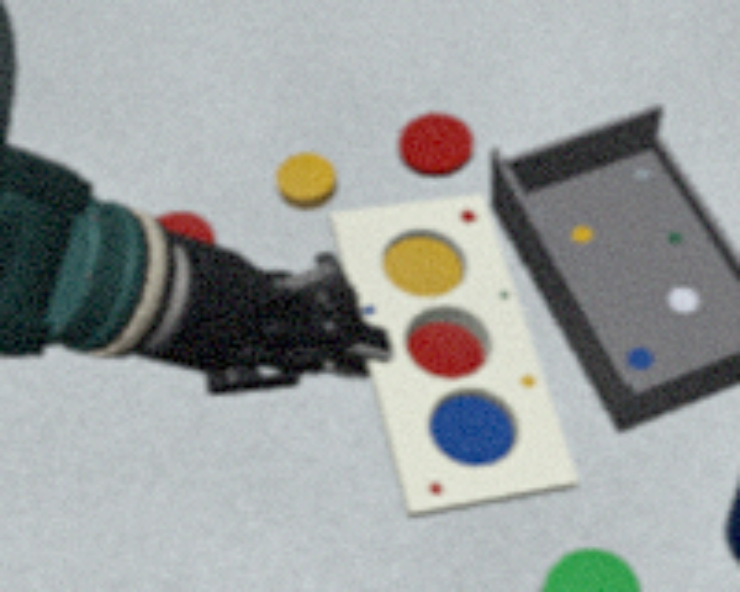

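View pics/w4.png

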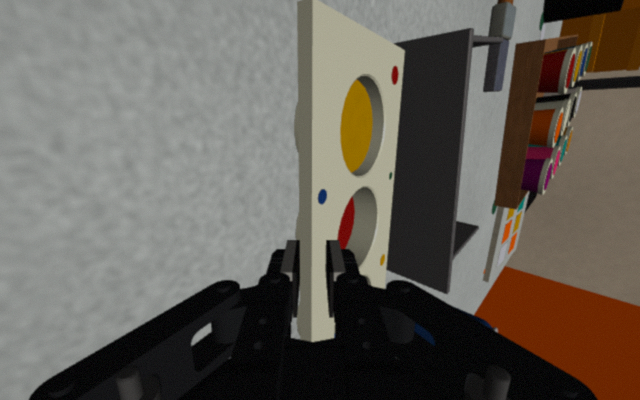

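Request:
drive_tool --deltas "0 0.7 -0.3 0 0 0 1.2;0 1.4 -0.5 0 0 0 1.0;0 2.1 -0.6 0 0 0 0.6;0 2.9 -0.6 0 0 0 0.6;0 3.6 -0.5 0 0 0 0.6;0 4.3 -0.4 0 0 0 0.5;0 5 -0.2 0 0 0 0.5;0 5 -0.2 0 0 0 0.4" --force 25

```text
time_s: 5.5
tcp_pos: [0.5376, -0.0884, 0.0814]
orientation: [[-0.996, 0.065, 0.069], [0.094, 0.705, 0.703], [-0.003, 0.707, -0.708]]
force: [2.8, -4.4, 3.8]
finger_gap: 0.08
```

Run:
```python
from h import *
st()
s=cap('scene');w=cap('wrist','w5.png')
cv2.imwrite('pics/s5c.png',cv2.convertScaleAbs(cv2.resize(s['color'][110:270,180:380],None,fx=3.7,fy=3.7),alpha=1.5))
```

```text
t 5.5 p [ 0.5376 -0.0884  0.0814] F [ 2.8 -4.4  3.8] T [-0.72 -0.47 -0.27] gap 0.08 j [-0.64  0.65 -0.14  1.26  0.65 -0.7 ]
```

View pics/s5c.png

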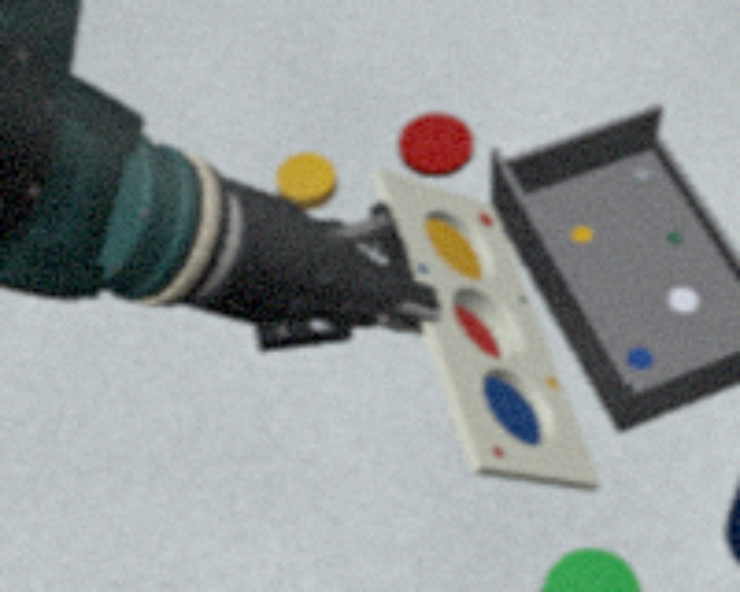

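View pics/w5.png

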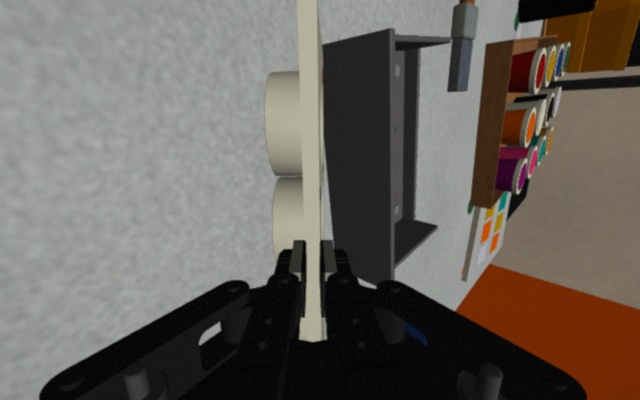

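Request:
drive_tool --deltas "0 0 0 0 0 0 0.3;0 0 0 0 0 0 0.3;0 0.7 -0.7 0 0 0 0.3;0 1.4 -1.4 0 0 0 0.3" --force 80

```text
time_s: 5.93
tcp_pos: [0.5364, -0.0891, 0.1002]
orientation: [[-0.996, 0.068, 0.066], [0.095, 0.704, 0.704], [0.001, 0.707, -0.707]]
force: [-0.7, -0.6, -4.1]
finger_gap: 0.056
```

Run:
```python
from h import *
st()
s=cap('scene','s6.png');w=cap('wrist','w6.png');t=cap('top','t6.png')
cv2.imwrite('pics/s6c.png',cv2.convertScaleAbs(cv2.resize(s['color'][130:230,300:410],None,fx=6,fy=6,interpolation=cv2.INTER_CUBIC),alpha=1.8))
t0=cv2.imread('pics/top0.png')
cv2.imwrite('pics/t6c.png',cv2.convertScaleAbs(cv2.resize(t0[145:245,240:315],None,fx=6,fy=6,interpolation=cv2.INTER_CUBIC),alpha=1.8))
```

```text
t 5.93 p [ 0.5364 -0.0891  0.1002] F [-0.7 -0.6 -4.1] T [-1.37  0.05 -0.02] gap 0.056 j [-0.64  0.63 -0.11  1.31  0.65 -0.71]
```

View pics/s6c.png

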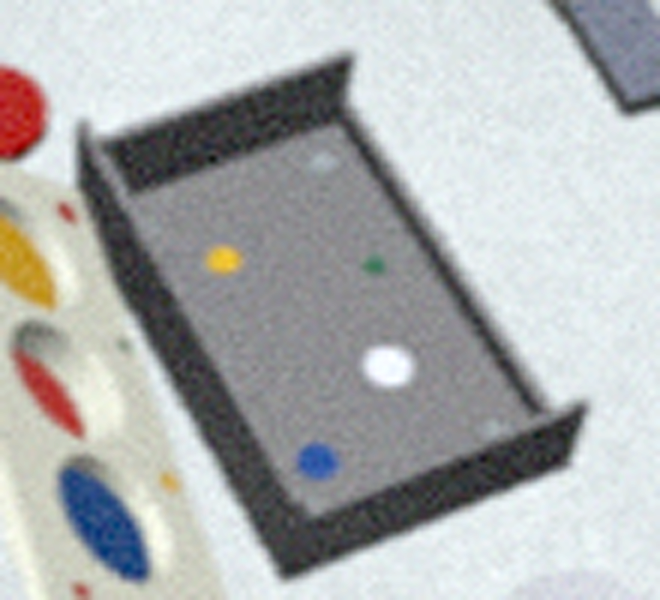

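View pics/t6c.png

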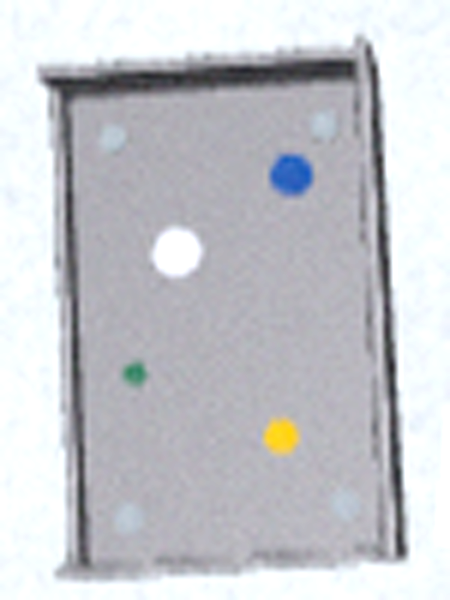

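View pics/w6.png

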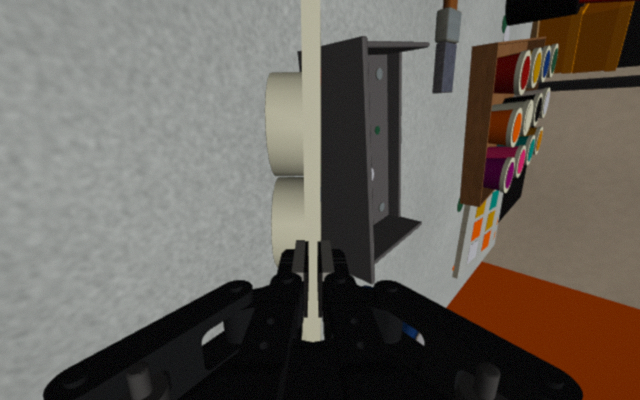

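Run:
```python
from h import *
d=cap('top'); C=lambda x,y:(240+x/6,145+y/6)
P=np.array([onz(d,*C(*p),.005) for p in((113,137),(323,124),(345,503),(128,517))])
print(np.round(P,4).tolist(),P.mean(0)); 
for a,b in((2,1),(3,0)): v=P[b]-P[a]; print('yaw',np.degrees(np.arctan2(v[1],v[0])),np.linalg.norm(v))
for a,b in((1,0),(2,3)): v=P[b]-P[a]; print('yaw',np.degrees(np.arctan2(-v[0],v[1])),np.linalg.norm(v))
s=cap('scene'); C2=lambda x,y:(300+x/6,130+y/6)
Q=np.array([onz(s,*C2(*p),.005) for p in((322,160),(495,428))]);print(Q)
print('front pair top',P[3],P[0])
# corners top: outer wall top line
for nm,p,z in(('far wall top outer',(366,40),.066),('near wall top outer',(393,555),.066),('sideF far',(42,75),.05),('near front',(58,574),.05),('near bottom outer wall',(406,555),0),('far bot',(384,130),.0)):
    print(nm,np.round(onz(d,*C(*p),z),4))
for nm,p,z in(('near wall outer top',(80,125),.066),('far bot',(285,578),0.),('sideF near top',(352,55),.05),('sideF far top',(586,405),.05)):
    print('scene',nm,np.round(onz(s,*C2(*p),z),4))
def binp(c,yaw,p):
    cc,ss=np.cos(yaw*D),np.sin(yaw*D); return np.array([c[0]+cc*p[0]-ss*p[1],c[1]+ss*p[0]+cc*p[1],p[2]])
c=P.mean(0)
```

```text
[[0.5944, 0.128, 0.005], [0.5995, 0.039, 0.005], [0.4402, 0.0288, 0.005], [0.4345, 0.119, 0.005]] [0.51714619 0.07869207 0.005     ]
yaw 3.665003020708115 0.1596223263837297
yaw 3.2380687811547406 0.16015373800271215
yaw 3.2899186559771887 0.08915160927195435
yaw 3.629070688846987 0.09034307652806096
[[0.43578644 0.12248332 0.005     ]
 [0.59354165 0.13223864 0.005     ]]
front pair top [0.43448849 0.11896059 0.005     ] [0.59438654 0.12800685 0.005     ]
far wall top outer [0.6226 0.017  0.066 ]
near wall top outer [0.4184 0.0056 0.066 ]
sideF far [0.6123 0.15   0.05  ]
near front [0.4111 0.1393 0.05  ]
near bottom outer wall [0.4189 0.0037 0.    ]
far bot [0.5977 0.0135 0.    ]
scene near wall outer top [0.4242 0.008  0.066 ]
scene far bot [0.6256 0.0213 0.    ]
scene sideF near top [0.4173 0.1407 0.05  ]
scene sideF far top [0.6193 0.1524 0.05  ]
```

```bash
cat >> h.py <<'E'
BC=np.array([.5165,.079]); BY=3.5
def b2w(x,y,z):
    c,s=np.cos(BY*D),np.sin(BY*D); return np.array([BC[0]+c*x-s*y,BC[1]+s*x+c*y,z])
def w2b(p):
    c,s=np.cos(BY*D),np.sin(BY*D); q=np.array(p[:2])-BC; return np.array([c*q[0]+s*q[1],-s*q[0]+c*q[1],p[2]])
def pose(phi,fy,fz,L=.109,x=0,yaw=BY):
    R=tool(yaw,phi); return b2w(x,fy,fz)-R[:,2]*L, R
E
python3 - <<'E'
from h import *
s=cap('scene');S=arm.sense();R=S['orientation'];ex=-R[:,0]
for L in(.107,.109,.111):
    f=S['tcp_pos']+R[:,2]*L
    print(L,np.round(f,4),[np.round(proj(s,f+ex*k+R[:,1]*.004),1).tolist() for k in(-.118,.118)],[np.round(proj(s,f-R[:,2]*.110+ex*k+R[:,1]*.004),1).tolist() for k in(-.118,.118)])
cv2.imwrite('pics/s7c.png',cv2.convertScaleAbs(cv2.resize(s['color'][150:250,270:350],None,fx=6,fy=6,interpolation=cv2.INTER_CUBIC),alpha=1.8))
E
```

```text
0.107 [ 0.5441 -0.0139  0.0241] [[310.8, 161.9], [337.6, 239.6]] [[280.1, 148.9], [305.0, 232.1]]
0.109 [ 0.5442 -0.0125  0.0227] [[311.3, 162.1], [338.1, 239.7]] [[280.7, 149.2], [305.6, 232.3]]
0.111 [ 0.5444 -0.0111  0.0213] [[311.8, 162.3], [338.7, 239.8]] [[281.3, 149.4], [306.3, 232.4]]
```

View pics/s7c.png

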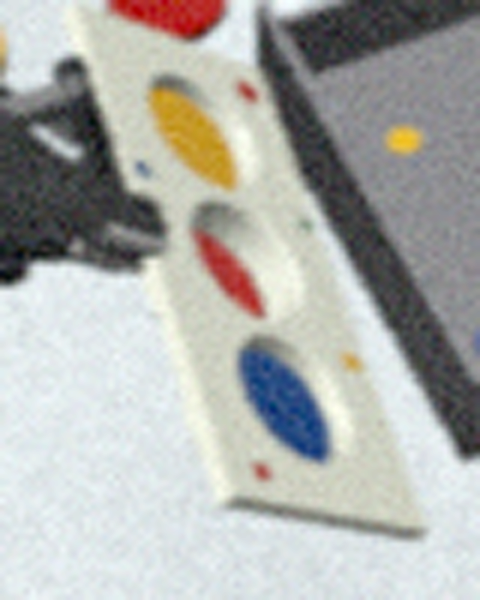

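```bash
cat >> h.py <<'E'
def seq(states,P0=None,R0=None,L=.110):
    for a in states:
        p,R=pose(*a,L=L); print(a,end=' '); delta(p,R,P0=P0,R0=R0)
E
python3 - <<'E'
from h import *
s=st(); f=s['tcp_pos']+s['orientation'][:,2]*.11; print('f bin',w2b(f),'tcp bin',w2b(s['tcp_pos']))
seq([(45,-.080,.026),(45,-.0725,.026),(60,-.072,.026),(75,-.073,.027),(90,-.0745,.03)])
E
```

```text
t 6.23 p [ 0.5369 -0.0892  0.0998] F [ 0.  -2.  -3.3] T [-1.34  0.05  0.  ] gap 0.056 j [-0.64  0.63 -0.11  1.3   0.65 -0.71]
f bin [ 0.02219299 -0.09233411  0.02201386] tcp bin [ 0.0100649  -0.16916216  0.09979792]
(45, -0.08, 0.026) shift cm [1.17 0.97 0.4 ] rot deg [-0.   6.3 -6.3] rows>= 1.2
(45, -0.0725, 0.026) shift cm [1.29 1.49 0.93] rot deg [-0.   6.3 -6.3] rows>= 1.2
(60, -0.072, 0.026) shift cm [1.65 4.35 1.32] rot deg [15.   5.5 -7.1] rows>= 2.4
(75, -0.073, 0.027) shift cm [2.04 6.98 2.25] rot deg [29.9  4.5 -7.8] rows>= 4.4
(90, -0.0745, 0.03) shift cm [2.46 9.35 3.66] rot deg [44.9  3.5 -8.5] rows>= 6.4
```

Request:
drive_tool --deltas "0.4 0.4 0.1 0 2 -2 0.3;0.8 0.7 0.3 0 4 -4 0.3;1.1 0.9 0.4 0 6.3 -6.3 0.3;1.2 1 0.4 0 6.3 -6.3 0.3;1.2 1.2 0.6 0 6.3 -6.3 0.3;1.3 1.4 0.8 0 6.3 -6.3 0.3;1.3 1.5 0.9 0 6.3 -6.3 0.3"

```text
time_s: 6.82
tcp_pos: [0.5257, -0.0713, 0.1044]
orientation: [[-0.998, -0.043, -0.041], [-0.059, 0.706, 0.705], [-0.001, 0.706, -0.708]]
force: [-0.7, -5.9, 0.8]
finger_gap: 0.052
```

Run:
```python
from h import *
s=st(); f=s['tcp_pos']+s['orientation'][:,2]*.11; print('f bin',w2b(f))
seq([(45,-.0715,.026),(60,-.072,.027),(75,-.073,.03),(90,-.0745,.032)])
c=cap('scene');w=cap('wrist','w8.png')
cv2.imwrite('pics/s8c.png',cv2.convertScaleAbs(cv2.resize(c['color'][110:250,230:410],None,fx=4,fy=4,interpolation=cv2.INTER_CUBIC),alpha=1.8))
```

```text
t 6.82 p [ 0.5257 -0.0713  0.1044] F [-0.7 -5.9  0.8] T [-1.8  -0.    0.05] gap 0.052 j [-0.59  0.65 -0.06  1.4   0.6  -0.82]
f bin [ 0.00033117 -0.07286166  0.02649689]
(45, -0.0715, 0.026) shift cm [0.01 0.05 0.13] rot deg [-0.1  0.1 -0. ] rows>= 0.0
(60, -0.072, 0.027) shift cm [0.01 2.93 0.4 ] rot deg [14.9  0.1 -0.1] rows>= 2.1
(75, -0.073, 0.03) shift cm [0.01 5.73 1.21] rot deg [29.9  0.1 -0.1] rows>= 4.2
(90, -0.0745, 0.032) shift cm [0.02 8.04 2.71] rot deg [44.9  0.1 -0.1] rows>= 6.3
```

View pics/s8c.png

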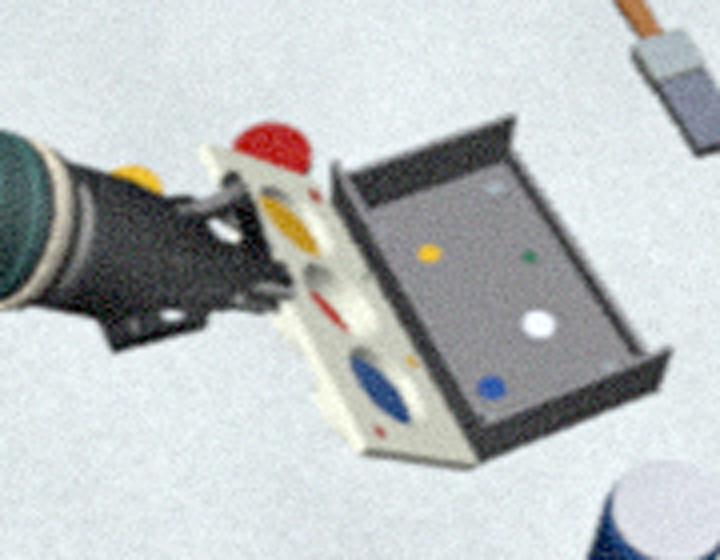

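View pics/w8.png

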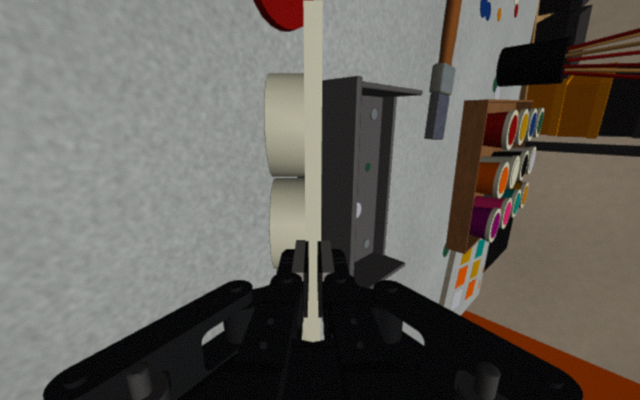

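Request:
drive_tool --deltas "0 0.6 0 3 0 0 0.3;0 1.6 0.1 8 0 0 0.3;0 2.8 0.3 15 0 0 0.3;0 3.8 0.5 20 0 0 0.3;0 4.8 0.8 25 0 0 0.3;0 5.7 1.1 30 0 0 0.3;0 6.9 1.9 37.5 0 0 0.3;0 8 2.7 45 0 0 0.3"

```text
time_s: 7.58
tcp_pos: [0.5211, 0.0043, 0.1429]
orientation: [[-0.998, -0.057, 0.004], [-0.057, 0.998, 0.007], [-0.005, 0.006, -1.0]]
force: [0.5, -1.8, -4.4]
finger_gap: 0.053
```

Run:
```python
from h import *
s=st(); f=s['tcp_pos']+s['orientation'][:,2]*.11; print('f bin',w2b(f))
seq([(90,-.0755,.032),(90,-.0755,.08),(97,-.072,.080),(104,-.066,.080),(111,-.06,.078),(118,-.055,.074)])
c=cap('scene');w=cap('wrist','w9.png');cap('top','t9.png')
cv2.imwrite('pics/s9c.png',cv2.convertScaleAbs(cv2.resize(c['color'][90:250,200:410],None,fx=3.6,fy=3.6,interpolation=cv2.INTER_CUBIC),alpha=1.8))
```

```text
t 7.58 p [0.5211 0.0043 0.1429] F [ 0.5 -1.8 -4.4] T [-0.45  0.04 -0.07] gap 0.053 j [-0.15  0.31 -0.27  1.    0.01 -0.21]
f bin [ 0.00052162 -0.07418808  0.03289551]
(90, -0.0755, 0.032) shift cm [ 0.   -0.06  0.09] rot deg [ 0.4  0.3 -0.2] rows>= 0.1
(90, -0.0755, 0.08) shift cm [-0.02 -0.03 -4.71] rot deg [ 0.4  0.3 -0.2] rows>= 1.1
(97, -0.072, 0.08) shift cm [-0.01  1.66 -4.62] rot deg [ 7.4  0.2 -0.2] rows>= 1.2
(104, -0.066, 0.08) shift cm [-0.    3.58 -4.36] rot deg [14.4  0.2 -0.3] rows>= 2.0
(111, -0.06, 0.078) shift cm [ 0.01  5.45 -3.75] rot deg [21.4  0.2 -0.3] rows>= 3.0
(118, -0.055, 0.074) shift cm [ 0.02  7.17 -2.78] rot deg [28.4  0.2 -0.3] rows>= 4.0
```

View pics/s9c.png

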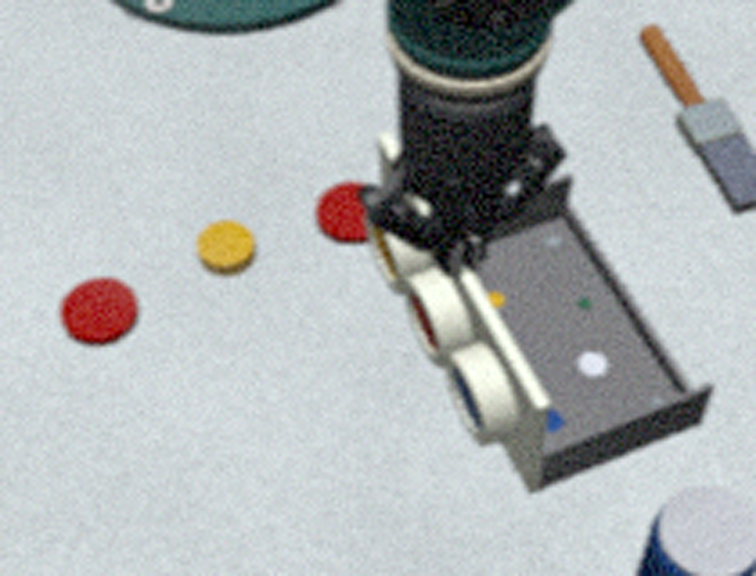

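Request:
drive_tool --deltas "0 -0.1 -1.2 0 0 0 0.3;0 -0.1 -2.6 0 0 0 0.3;0 -0.1 -4 0 0 0 0.3;0 0 -4.8 0 0 0 0.3;0 1.7 -4.7 7 0 0 0.3;0 3.6 -4.4 14 0 0 0.3;0 5.5 -3.8 21 0 0 0.3;0 7.2 -2.8 28 0 0 0.3"

```text
time_s: 8.4
tcp_pos: [0.5172, 0.0761, 0.1714]
orientation: [[-0.998, -0.05, 0.031], [-0.058, 0.886, -0.461], [-0.004, -0.462, -0.887]]
force: [1.2, -1.5, -3.9]
finger_gap: 0.054
```

Run:
```python
from h import *
s=st(); f=s['tcp_pos']+s['orientation'][:,2]*.11; print('f bin',w2b(f))
seq([(118,-.057,.066),(118,-.0575,.055),(125,-.0575,.055),(132,-.058,.055),(139,-.058,.055),(145,-.0585,.0555),(150,-.059,.0555)])
c=cap('scene');w=cap('wrist','w10.png');cap('top','t10.png')
cv2.imwrite('pics/s10c.png',cv2.convertScaleAbs(cv2.resize(c['color'][90:250,200:410],None,fx=3.6,fy=3.6,interpolation=cv2.INTER_CUBIC),alpha=1.8))
```

```text
t 8.4 p [0.5172 0.0761 0.1714] F [ 1.2 -1.5 -3.9] T [ 0.84  0.02 -0.02] gap 0.054 j [ 0.23  0.37 -0.17  1.11 -0.47  0.19]
f bin [ 0.00080836 -0.05374245  0.07377421]
(118, -0.057, 0.066) shift cm [0.05 0.17 0.84] rot deg [ 0.5  0.2 -0.3] rows>= 0.2
(118, -0.0575, 0.055) shift cm [0.06 0.63 1.84] rot deg [ 0.5  0.2 -0.3] rows>= 0.5
(125, -0.0575, 0.055) shift cm [0.07 1.97 1.93] rot deg [ 7.5  0.1 -0.3] rows>= 1.0
(132, -0.058, 0.055) shift cm [0.07 3.24 2.21] rot deg [14.5  0.1 -0.3] rows>= 2.0
(139, -0.058, 0.055) shift cm [0.08 4.52 2.63] rot deg [21.5  0.1 -0.3] rows>= 3.0
(145, -0.0585, 0.0555) shift cm [0.08 5.5  3.08] rot deg [27.5  0.1 -0.3] rows>= 3.8
(150, -0.059, 0.0555) shift cm [0.09 6.29 3.59] rot deg [32.5  0.1 -0.3] rows>= 4.5
```

View pics/s10c.png

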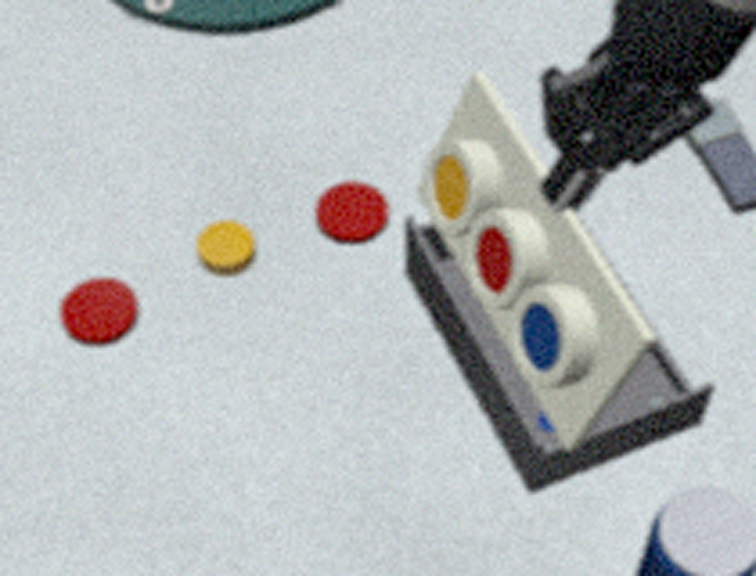

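View pics/w10.png

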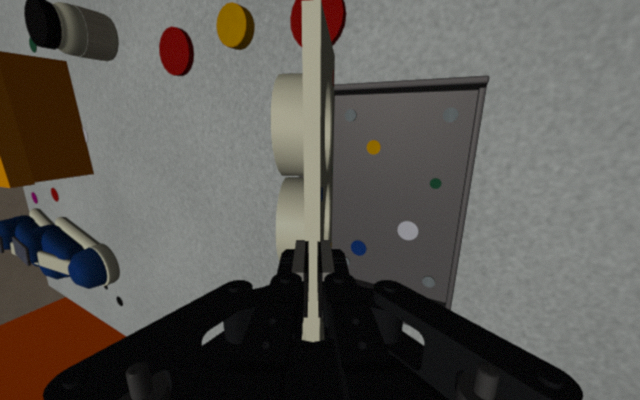

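Request:
drive_tool --deltas "0 0.1 0.4 0 0 0 0.3;0 0.2 0.9 0 0 0 0.3;0.1 0.4 1.4 0 0 -0.3 0.3;0.1 0.6 1.8 0.5 0.2 -0.3 0.3;0.1 2 1.9 7.5 0.2 -0.3 0.3;0.1 3.2 2.2 14.5 0.1 -0.3 0.3;0.1 4.5 2.6 21.5 0.1 -0.3 0.3;0.1 5.5 3.1 27.5 0.1 -0.3 0.3"

```text
time_s: 9.22
tcp_pos: [0.516, 0.1123, 0.1206]
orientation: [[-0.998, -0.033, 0.057], [-0.065, 0.573, -0.817], [-0.005, -0.819, -0.574]]
force: [-12.9, 37.2, 29.8]
finger_gap: 0.054
```

Run:
```python
from h import *
s=st(); f=s['tcp_pos']+s['orientation'][:,2]*.11; print('f bin',w2b(f))
seq([(145,-.0585,.0545),(150,-.059,.0545),(155,-.0595,.0545),(160,-.060,.0545)])
c=cap('scene');w=cap('wrist','w11.png');cap('top','t11.png')
cv2.imwrite('pics/s11c.png',cv2.convertScaleAbs(cv2.resize(c['color'][60:250,250:470],None,fx=3.5,fy=3.5,interpolation=cv2.INTER_CUBIC),alpha=1.8))
```

```text
t 9.22 p [0.516  0.1123 0.1206] F [-12.9  37.2  29.8] T [-0.09  1.15 -1.6 ] gap 0.054 j [ 0.46  0.67 -0.09  1.31 -0.86  0.62]
f bin [ 0.00227999 -0.05675588  0.05739086]
(145, -0.0585, 0.0545) shift cm [0.16 0.15 0.31] rot deg [ 0.1  0.4 -0.1] rows>= 0.1
(150, -0.059, 0.0545) shift cm [0.16 1.08 0.39] rot deg [ 5.1  0.4 -0.1] rows>= 0.7
(155, -0.0595, 0.0545) shift cm [0.16 2.   0.56] rot deg [10.   0.4 -0.1] rows>= 1.4
(160, -0.06, 0.0545) shift cm [0.17 2.91 0.81] rot deg [15.   0.4 -0.2] rows>= 2.1
```

View pics/s11c.png

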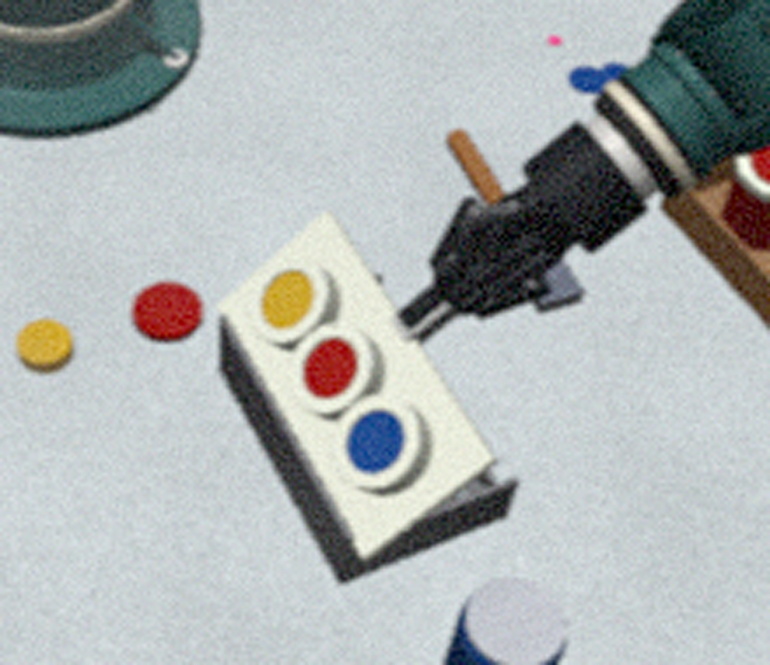

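View pics/w11.png

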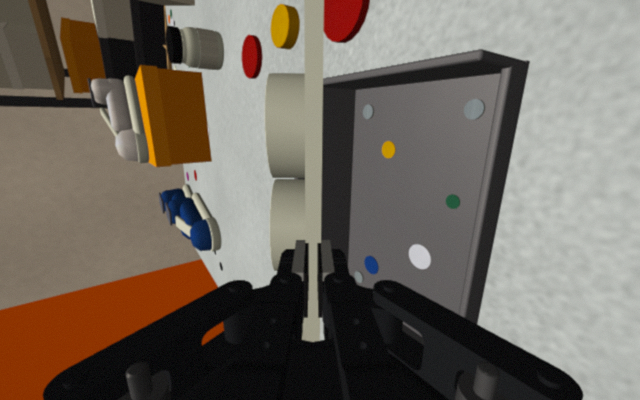

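View pics/t11.png

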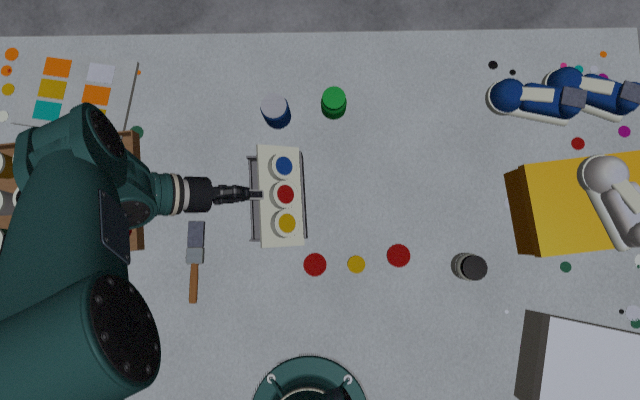

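Request:
drive_tool --deltas "0 0 -0.3 0 0 0 0.3;0 0 -0.4 0 0 0 0.3"

```text
time_s: 9.53
tcp_pos: [0.5139, 0.1131, 0.12]
orientation: [[-0.998, -0.038, 0.048], [-0.061, 0.576, -0.815], [0.003, -0.816, -0.578]]
force: [-1.5, 2.8, -0.6]
finger_gap: 0.057
```

Run:
```python
from h import *
s=st(); print(np.round(s['orientation'],3)); f=s['tcp_pos']+s['orientation'][:,2]*.11; print('f bin',w2b(f))
c=cap('scene');t=cap('top')
cv2.imwrite('pics/s12c.png',cv2.convertScaleAbs(cv2.resize(c['color'][110:240,300:400],None,fx=6,fy=6,interpolation=cv2.INTER_CUBIC),alpha=1.5))
cv2.imwrite('pics/t12c.png',cv2.convertScaleAbs(cv2.resize(t['color'][135:260,230:330],None,fx=6,fy=6,interpolation=cv2.INTER_CUBIC),alpha=1.5))
```

```text
t 9.53 p [0.5139 0.1131 0.12  ] F [-1.5  2.8 -0.6] T [ 1.32 -0.04 -0.35] gap 0.057 j [ 0.46  0.67 -0.08  1.32 -0.85  0.63]
[[-0.998 -0.038  0.048]
 [-0.061  0.576 -0.815]
 [ 0.003 -0.816 -0.578]]
f bin [-0.00072564 -0.05554978  0.05647592]
```

View pics/s12c.png

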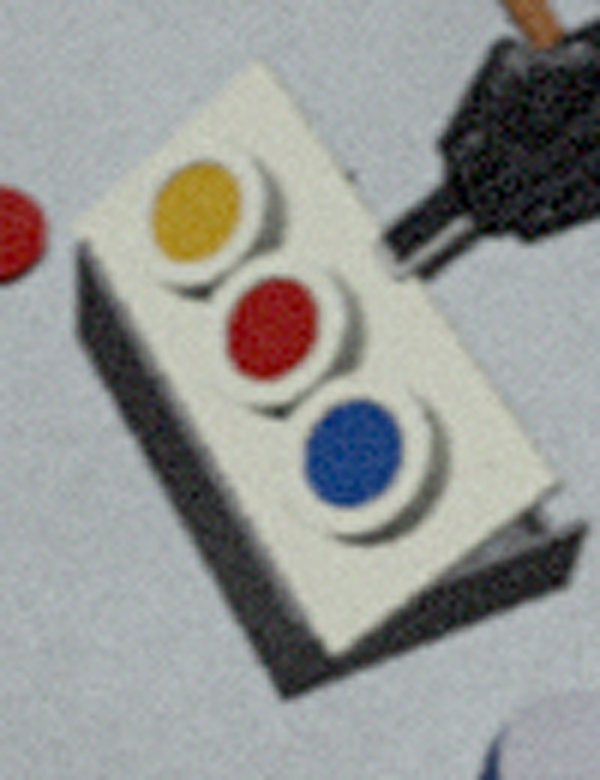

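View pics/t12c.png

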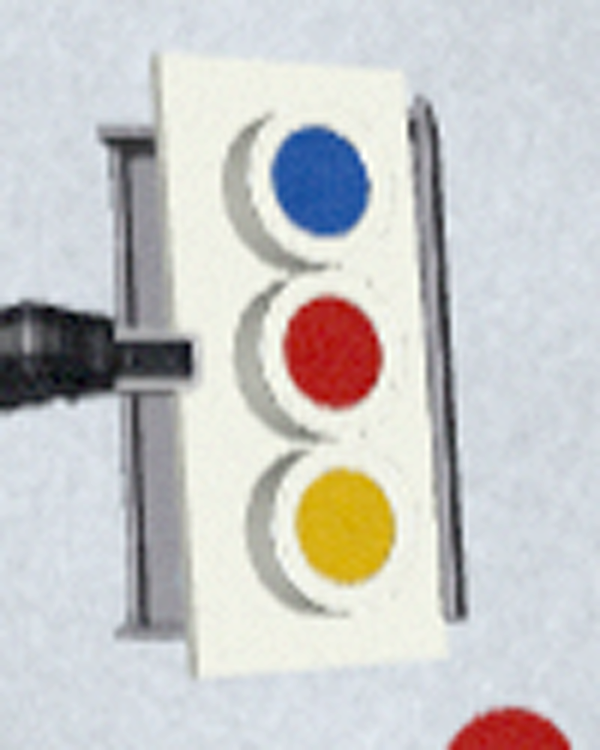

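Run:
```python
from h import *
seq([(145,-.0555,.0568),(150,-.056,.057),(155,-.0565,.057),(160,-.057,.057),(165,-.057,.057)])
```

```text
(145, -0.0555, 0.0568) shift cm [-0.05  0.06 -0.03] rot deg [ 0.3 -0.1  0.1] rows>= 0.0
(150, -0.056, 0.057) shift cm [-0.05  0.98  0.04] rot deg [ 5.3 -0.1  0.1] rows>= 0.7
(155, -0.0565, 0.057) shift cm [-0.05  1.9   0.21] rot deg [10.3 -0.1  0.1] rows>= 1.4
(160, -0.057, 0.057) shift cm [-0.05  2.81  0.47] rot deg [15.3 -0.1  0.1] rows>= 2.1
(165, -0.057, 0.057) shift cm [-0.06  3.72  0.76] rot deg [20.3 -0.1  0.1] rows>= 2.8
```

Request:
drive_tool --deltas "0 0.5 0 2.6 0 0 0.3;0 1 0 5.3 0 0 0.3;0 1.4 0.1 7.8 0 0 0.3;0 1.9 0.2 10.3 0 0 0.3;0 1.9 0.2 10.3 0 0 0.3"

```text
time_s: 10.05
tcp_pos: [0.5136, 0.1226, 0.1018]
orientation: [[-0.998, -0.029, 0.054], [-0.061, 0.418, -0.906], [0.003, -0.908, -0.419]]
force: [2.7, 8.9, 0.6]
finger_gap: 0.05
```

Run:
```python
from h import *
s=st(); f=s['tcp_pos']+s['orientation'][:,2]*.11; print('f bin',w2b(f),'e bin',w2b(s['tcp_pos']))
seq([(155,-.0565,.057),(160,-.057,.057),(165,-.057,.057)])
c=cap('scene','s13.png');t=cap('top','t13.png')
cv2.imwrite('pics/s13c.png',cv2.convertScaleAbs(cv2.resize(c['color'][60:240,290:500],None,fx=3.5,fy=3.5,interpolation=cv2.INTER_CUBIC),alpha=1.5))
```

```text
t 10.05 p [0.5136 0.1226 0.1018] F [2.7 8.9 0.6] T [ 1.44 -0.55  0.25] gap 0.05 j [ 0.51  0.82 -0.01  1.5  -0.96  0.85]
f bin [-0.00029831 -0.05624844  0.05575315] e bin [-0.00019448  0.04364559  0.10180934]
(155, -0.0565, 0.057) shift cm [-0.02 -0.17 -0.03] rot deg [-0.2 -0.1  0.2] rows>= 0.0
(160, -0.057, 0.057) shift cm [-0.02  0.77  0.05] rot deg [ 4.8 -0.   0.2] rows>= 0.7
(165, -0.057, 0.057) shift cm [-0.02  1.72  0.17] rot deg [ 9.8 -0.   0.2] rows>= 1.4
```

View pics/s13c.png

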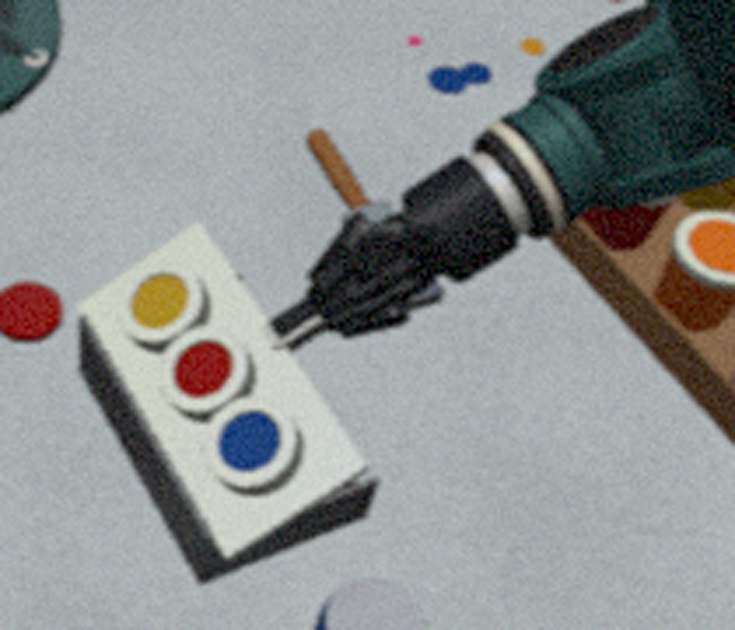

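View pics/t13.png

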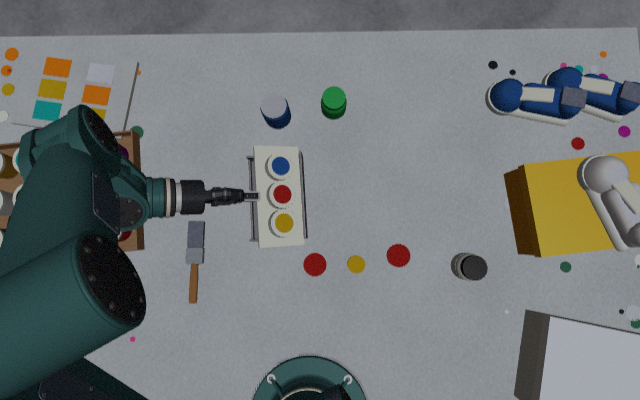

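Run:
```python
from h import *
t=cap('top');s=cap('scene')
def tri(a,b):
    c1,r1=ray(t,*a);c2,r2=ray(s,*b);r1/=np.linalg.norm(r1);r2/=np.linalg.norm(r2)
    k=np.linalg.lstsq(np.c_[r1,-r2],c2-c1,rcond=None)[0];p,q=c1+k[0]*r1,c2+k[1]*r2
    print(np.round(p,3),np.round(q,3))
tri((106,190),(495,129)); tri((104,151),(519,156)); tri((106,228),(473,108))
tri((66,193),(524,118))
print(onz(t,143,190,.03))
E=arm.sense(); p=E['tcp_pos'];z=E['orientation'][:,2]
for L in(.25,.3,.35): print(L,p-z*L,proj(t,p-z*L),proj(s,p-z*L))
```

```text
[0.531 0.481 0.074] [0.532 0.483 0.076]
[0.627 0.496 0.068] [0.626 0.494 0.067]
[0.441 0.478 0.07 ] [0.44  0.477 0.069]
[0.524 0.579 0.073] [0.526 0.581 0.075]
[0.53573422 0.41173753 0.03      ]
0.25 [0.50024048 0.34823254 0.20873138] [134.82444794 196.83414512] [461.85297077  95.50205737]
0.3 [0.49755008 0.3934795  0.22983765] [107.66524486 197.16641666] [481.0473853   82.97140627]
0.35 [0.49485969 0.43872646 0.25094392] [ 79.19856164 197.5146842 ] [500.56913637  70.2270607 ]
```

View pics/s13.png

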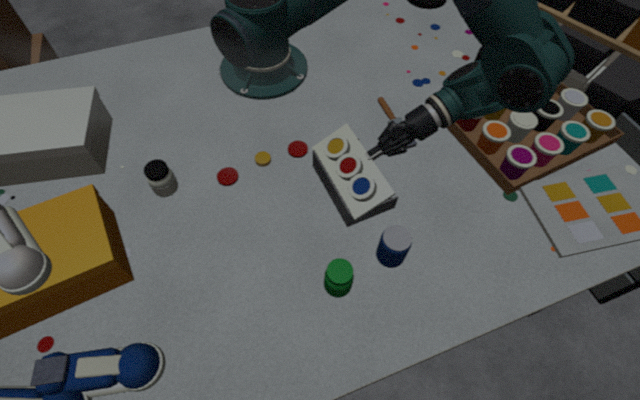

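Request:
drive_tool --deltas "0 0 0 0 0 0 0.5;0 0.2 0 0 0 0 0.7;0 0.5 0 0 0 0 0.8;0 0.9 0.1 0 0 0 0.8;0 1.3 0.1 0 0 0 0.9;0 1.8 0.2 0 0 0 1.0" --force 20

```text
time_s: 10.75
tcp_pos: [0.5123, 0.1286, 0.0858]
orientation: [[-0.998, -0.03, 0.055], [-0.063, 0.42, -0.906], [0.004, -0.907, -0.421]]
force: [0.6, -0.5, -2.2]
finger_gap: 0.114
```

Run:
```python
from h import *
s=st(); print('e bin',w2b(s['tcp_pos']))
c=cap('scene');t=cap('top');w=cap('wrist','w14.png')
cv2.imwrite('pics/s14c.png',cv2.convertScaleAbs(cv2.resize(c['color'][110:240,300:430],None,fx=5,fy=5,interpolation=cv2.INTER_CUBIC),alpha=1.5))
```

```text
t 10.75 p [0.5123 0.1286 0.0858] F [ 0.6 -0.5 -2.2] T [1.07 0.04 0.03] gap 0.114 j [ 0.52  0.84 -0.01  1.48 -0.95  0.86]
e bin [-0.0011378   0.04973811  0.08576868]
```

View pics/s14c.png

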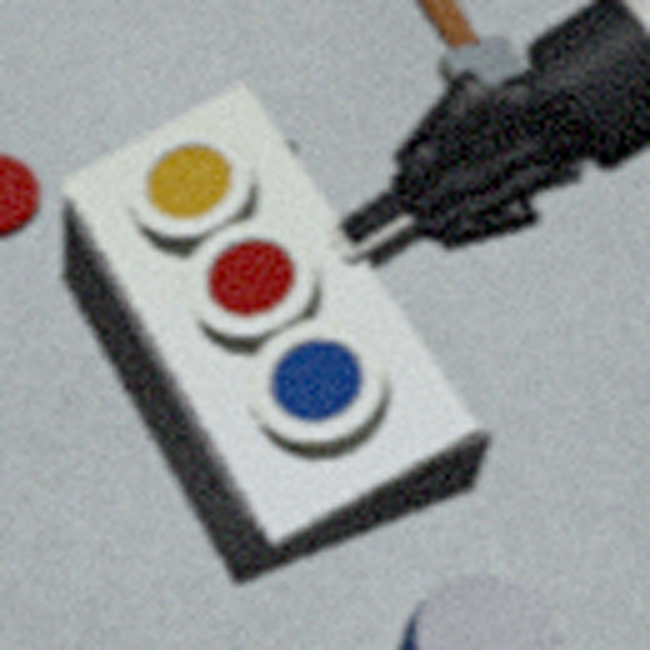

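View pics/w14.png

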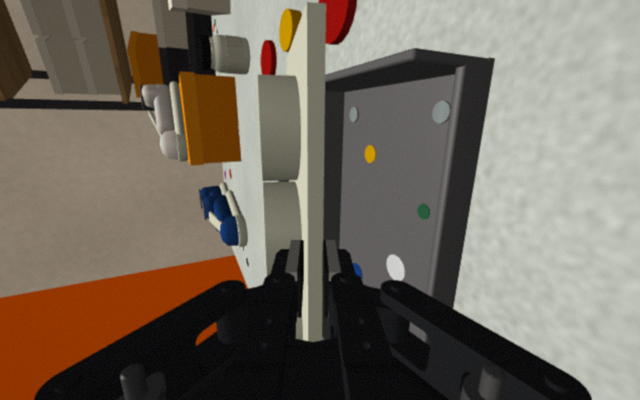

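Request:
drive_tool --deltas "0 0.4 0.1 0 0 0 1.0;0 0.8 0.2 0 0 0 1.1;0 1.2 0.4 0 0 0 1.2;0 1.5 0.5 0 0 0 1.2;0 1.8 0.6 0 0 0 1.3;0 2.1 0.8 0 0 0 1.4;0 2.1 0.8 0 0 0 1.4"

```text
time_s: 11.48
tcp_pos: [0.5121, 0.1301, 0.0631]
orientation: [[-0.998, -0.03, 0.055], [-0.063, 0.419, -0.906], [0.004, -0.907, -0.42]]
force: [0.6, 1.2, -2.2]
finger_gap: 0.165
```

Run:
```python
from h import *
s=st(); print('e bin',w2b(s['tcp_pos']))
c=cap('scene');t=cap('top');w=cap('wrist','w15.png')
cv2.imwrite('pics/s15c.png',cv2.convertScaleAbs(cv2.resize(c['color'][110:240,300:430],None,fx=5,fy=5,interpolation=cv2.INTER_CUBIC),alpha=1.5))
```

```text
t 11.48 p [0.5121 0.1301 0.0631] F [ 0.6  1.2 -2.2] T [1.15 0.09 0.1 ] gap 0.165 j [ 0.52  0.87 -0.02  1.44 -0.95  0.86]
e bin [-0.00126039  0.05129276  0.06314379]
```

View pics/s15c.png

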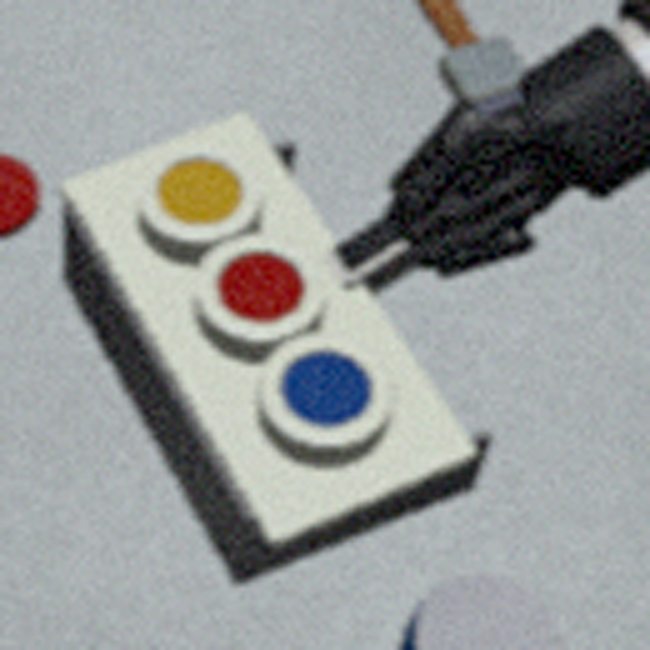

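View pics/w15.png

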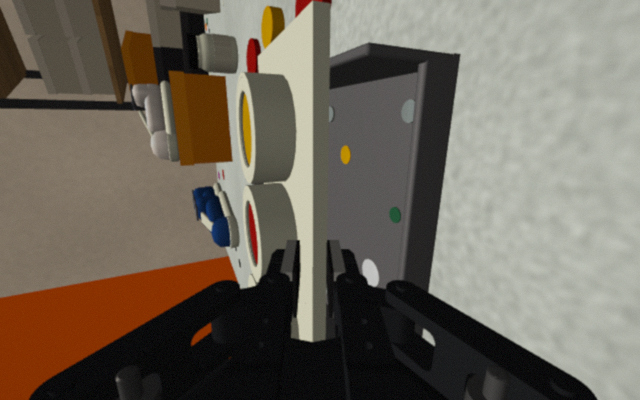

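Request:
drive_tool --deltas "0 0.2 0.1 0 0 0 1.5;0 0.4 0.2 0 0 0 1.6;0 0.6 0.3 0 0 0 1.7;0 0.7 0.3 0 0 0 1.8;0 0.7 0.3 0 0 0 1.8"

```text
time_s: 12.05
tcp_pos: [0.5122, 0.1304, 0.056]
orientation: [[-0.998, -0.03, 0.056], [-0.063, 0.419, -0.906], [0.004, -0.907, -0.42]]
force: [-0.2, -1.0, 0.2]
finger_gap: 0.211
```

Run:
```python
from h import *
s=st(); print('e bin',w2b(s['tcp_pos']))
c=cap('scene');t=cap('top');w=cap('wrist','w16.png')
cv2.imwrite('pics/s16c.png',cv2.convertScaleAbs(cv2.resize(c['color'][110:240,300:430],None,fx=5,fy=5,interpolation=cv2.INTER_CUBIC),alpha=1.5))
```

```text
t 12.05 p [0.5122 0.1304 0.056 ] F [-0.2 -1.   0.2] T [ 0.79  0.04 -0.01] gap 0.211 j [ 0.52  0.88 -0.03  1.43 -0.95  0.86]
e bin [-0.00118552  0.05161238  0.05604132]
```

View pics/s16c.png

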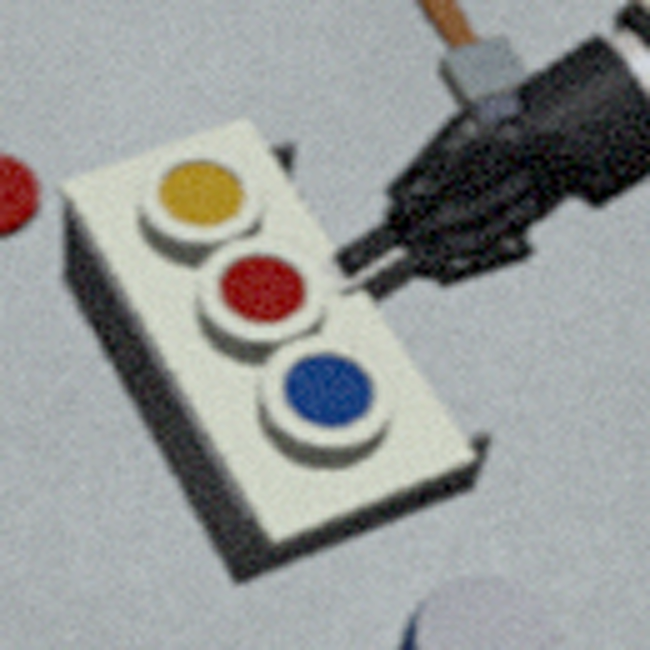

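View pics/w16.png

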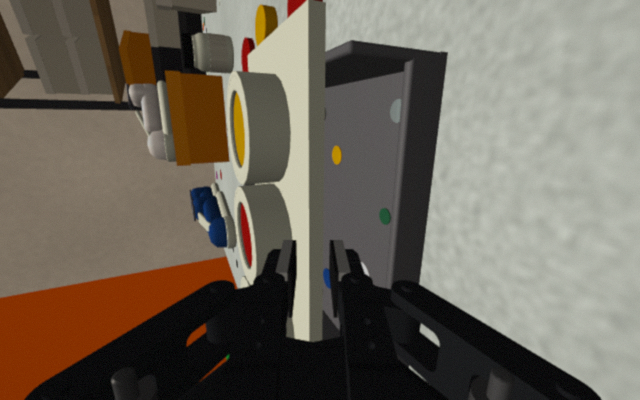

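Request:
drive_tool --deltas "0 0.1 0 0 0 0 2.3;0 0.1 0 0 0 0 2.4;0 0.1 -0.7 0 0 0 2.4;0 0.1 -1.6 0 0 0 2.4;0 0.1 -3 0 0 0 2.4;0 0 -5.5 0 0 0 2.4;0 -1 -8 0 0 0 2.4;0 -3 -10 0 0 0 2.4"

```text
time_s: 12.87
tcp_pos: [0.5068, 0.2103, 0.1253]
orientation: [[-0.998, -0.032, 0.056], [-0.064, 0.418, -0.906], [0.006, -0.908, -0.42]]
force: [0.8, 0.8, -0.6]
finger_gap: 0.284
```

Run:
```python
from h import *
s=st()
c=cap('scene','s17.png');t=cap('top','t17.png')
cv2.imwrite('pics/s17c.png',cv2.convertScaleAbs(cv2.resize(c['color'][110:240,300:430],None,fx=5,fy=5,interpolation=cv2.INTER_CUBIC),alpha=1.5))
cv2.imwrite('pics/t17c.png',cv2.convertScaleAbs(cv2.resize(t['color'][135:260,230:330],None,fx=6,fy=6,interpolation=cv2.INTER_CUBIC),alpha=1.5))
```

```text
t 12.87 p [0.5068 0.2103 0.1253] F [ 0.8  0.8 -0.6] T [0.8  0.02 0.06] gap 0.284 j [ 0.63  0.89  0.22  1.75 -0.87  0.98]
```

View pics/s17c.png

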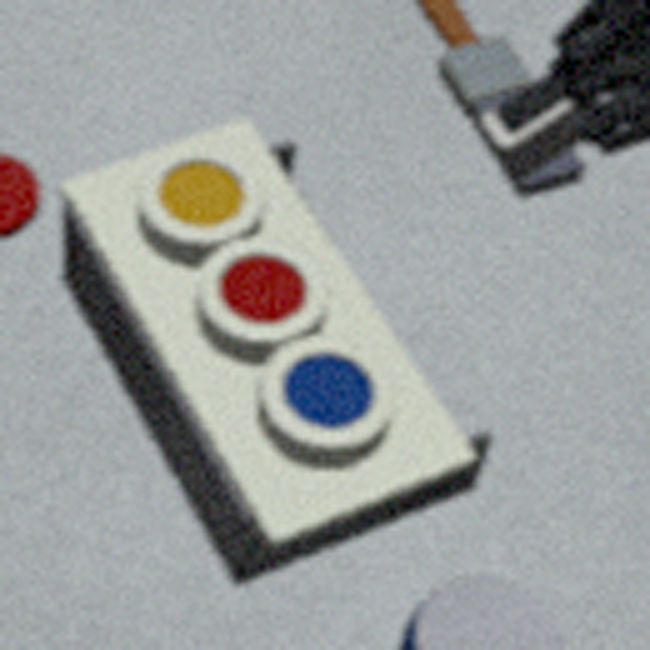

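View pics/t17c.png

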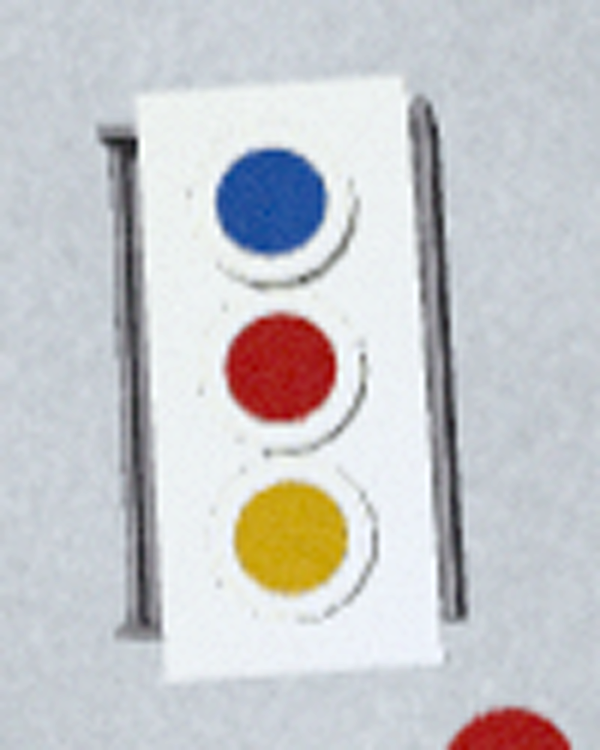

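```bash
cat >> h.py <<'E'
def blob(img,col,box):
    h=cv2.cvtColor(img,cv2.COLOR_BGR2HSV); x0,y0,x1,y1=box
    H,S=h[...,0],h[...,1]
    m={'red':((H<8)|(H>172)),'yellow':(H>18)&(H<32),'blue':(H>100)&(H<125)}[col]&(S>120)
    k=np.zeros_like(m);k[y0:y1,x0:x1]=1; m=(m&k).astype(np.uint8)
    c=max(cv2.findContours(m,0,2)[0],key=cv2.contourArea); return cv2.fitEllipse(c)
E
python3 - <<'E'
from h import *
t=cap('top');s=cap('scene')
for c in('blue','red','yellow'):
    a=blob(t['color'],c,(250,145,310,250)); b=blob(s['color'],c,(310,130,385,210))
    print(c,a[0],a[1],np.round(onz(t,*a[0],.078),4),np.round(onz(s,*b[0],.078),4))
p=np.array([.513,.088,.20]); delta(p,tool(3.5,90)); delta(p,tool(3.5,120)); st()
E
```

```text
blue (274.8498840332031, 168.09071350097656) (15.9749755859375, 17.44869613647461) [0.581  0.0779 0.078 ] [0.5811 0.0792 0.078 ]
red (276.3184814453125, 196.0047149658203) (17.151029586791992, 17.40577507019043) [0.5147 0.0736 0.078 ] [0.5156 0.0749 0.078 ]
yellow (278.00482177734375, 224.12811279296875) (17.201536178588867, 17.835477828979492) [0.4492 0.0689 0.078 ] [0.4489 0.0701 0.078 ]
shift cm [  0.25 -11.84   7.86] rot deg [-65.1  -0.1   0.2] rows>= 9.1
shift cm [  0.25 -11.84   7.86] rot deg [-35.1   0.    0.2] rows>= 4.9
t 13.07 p [0.5076 0.209  0.1257] F [-1.  -0.5 -0.5] T [0.85 0.01 0.02] gap 0.285 j [ 0.63  0.89  0.21  1.75 -0.87  0.98]
```

Request:
drive_tool --deltas "0 -2 0 -7 0 0 1.5;0 -4 0 -14 0 0 1;0 -6 1 -21 0 0 0.5;0 -8 2.5 -28 0 0 0;0 -9.5 4 -35 0 0 0;0 -10.5 5.5 -42 0 0 0;0 -11.5 7 -49 0 0 0;0 -12 8.5 -56 0 0 0"

```text
time_s: 13.73
tcp_pos: [0.516, 0.0802, 0.2]
orientation: [[-0.998, -0.063, 0.01], [-0.063, 0.986, -0.153], [-0.001, -0.153, -0.988]]
force: [0.5, -0.4, -1.1]
finger_gap: 0.0
```

Run:
```python
from h import *
st(); delta([.515,.074,.16],tool(3.7,90))
```

```text
t 13.73 p [0.516  0.0802 0.2   ] F [ 0.5 -0.4 -1.1] T [0.15 0.03 0.04] gap 0.0 j [ 0.08  0.29 -0.14  1.15 -0.15  0.02]
shift cm [0.15 0.01 4.04] rot deg [-8.8  0.  -0.1] rows>= 1.2
```

Request:
drive_tool --deltas "0.1 0 1 -4 0 0 0;0.2 0 2 -8.8 0 0 0;0.2 0 3 -8.8 0 0 0;0.2 0 4 -8.8 0 0 0;0.2 0 4 -8.8 0 0 0"

```text
time_s: 14.15
tcp_pos: [0.5128, 0.0737, 0.1569]
orientation: [[-0.998, -0.061, -0.007], [-0.061, 0.998, -0.006], [0.007, -0.006, -1.0]]
force: [0.1, -0.2, 0.4]
finger_gap: -0.004
```

Run:
```python
from h import *
s=st(); delta([.515,.074,.08+.011+.015],tool(3.7,90)); w=cap('wrist','w18.png')
for c,box in(('red',(200,60,460,300)),('yellow',(0,0,640,400)),('blue',(0,0,640,400))):
    try: a=blob(w['color'],c,box); print(c,a,np.round(onz(w,*a[0],.078),4))
    except Exception as e: print(c,e)
```

```text
t 14.15 p [0.5128 0.0737 0.1569] F [ 0.1 -0.2  0.4] T [0.02 0.01 0.02] gap -0.004 j [-0.01  0.3  -0.24  1.04 -0.01 -0.07]
shift cm [-0.26  0.05  5.09] rot deg [-0.3 -0.4 -0.2] rows>= 1.2
red ((314.1502685546875, 219.12002563476562), (49.0102424621582, 55.653907775878906), 93.24586486816406) [0.515  0.0739 0.078 ]
yellow ((313.3508605957031, 132.50958251953125), (59.968780517578125, 61.71625900268555), 1.9497109651565552) [0.4502 0.0692 0.078 ]
blue OpenCV(4.12.0) /io/opencv/modules/imgproc/src/shapedescr.cpp:361: error: (-201:Incorrect size of input array) There should be at least 5 points to fit the ellipse in function 'fitEllipseNoDirect'
```

View pics/w18.png

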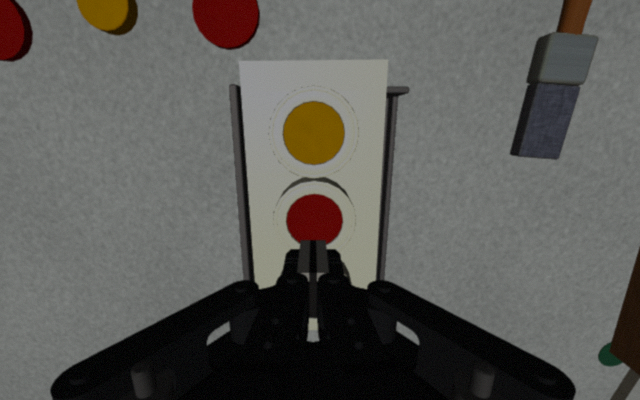

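Request:
drive_tool --deltas "-0.3 0 1.5 0 0 0 0;-0.3 0 3 0 -0.4 0 0;-0.3 0 4.5 -0.3 -0.4 0 0;-0.3 0 5.5 -0.3 -0.4 0 0;-0.3 0 6.2 -0.3 -0.4 0 0;-0.3 0 6.2 -0.3 -0.4 0 0"

```text
time_s: 14.7
tcp_pos: [0.5163, 0.0746, 0.0962]
orientation: [[-0.998, -0.063, 0.001], [-0.063, 0.998, -0.0], [-0.001, -0.001, -1.0]]
force: [-0.4, 0.3, 0.4]
finger_gap: -0.001
```

Run:
```python
from h import *
s=st(); delta([.5155,.074,.09],tool(3.7,90)); c=cap('scene')
cv2.imwrite('pics/s19c.png',cv2.convertScaleAbs(cv2.resize(c['color'][110:240,300:430],None,fx=5,fy=5,interpolation=cv2.INTER_CUBIC),alpha=1.5))
```

```text
t 14.7 p [0.5163 0.0746 0.0962] F [-0.4  0.3  0.4] T [-0.07 -0.    0.02] gap -0.001 j [-0.01  0.35 -0.34  0.88 -0.   -0.08]
shift cm [ 0.09 -0.06  0.62] rot deg [-0.   0.1 -0.1] rows>= 0.2
```

View pics/s19c.png

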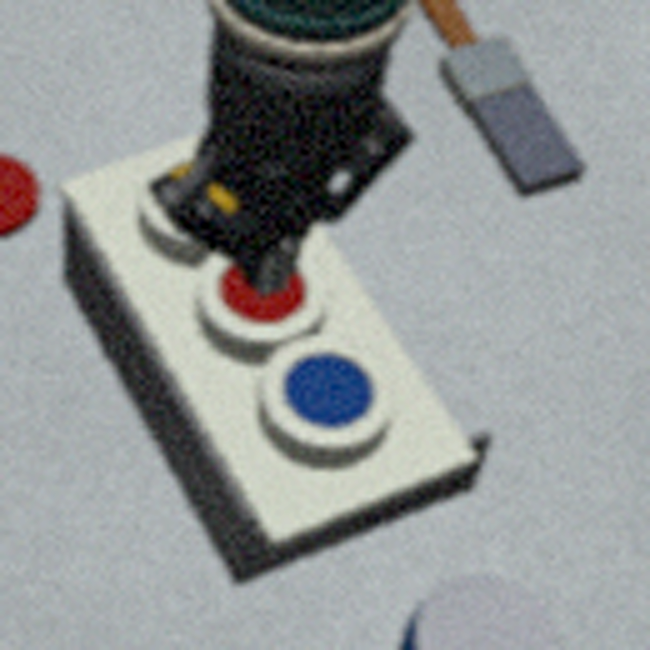

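Request:
drive_tool --deltas "0.1 -0.1 0.4 0 0 0 0;0.1 -0.1 0.7 0 0 0 0;0.1 -0.1 0.9 0 0 0 0;0.1 -0.1 1.1 0 0 0 0;0.1 -0.1 1.3 0 0 0 0"

```text
time_s: 15.17
tcp_pos: [0.5165, 0.0734, 0.0848]
orientation: [[-0.998, -0.063, 0.005], [-0.063, 0.998, -0.0], [-0.005, -0.001, -1.0]]
force: [-2.1, 0.2, 12.3]
finger_gap: -0.002
```

Run:
```python
from h import *
st()
```

```text
t 15.17 p [0.5165 0.0734 0.0848] F [-2.1  0.2 12.3] T [0.03 0.43 0.01] gap -0.002 j [-0.01  0.36 -0.37  0.84 -0.   -0.08]
```

Request:
drive_tool --deltas "0 0 0.3 0 0 0 0;0 0 0.5 0 0 0 0;0 0 0.8 0 0 0 0;0 0 1.1 0 0 0 0;0 0 1.4 0 0 0 0;0 0 1.6 0 0 0 0;0 0 1.6 0 0 0 0"

```text
time_s: 15.75
tcp_pos: [0.5158, 0.0734, 0.0676]
orientation: [[-0.998, -0.063, 0.002], [-0.063, 0.998, -0.0], [-0.002, -0.0, -1.0]]
force: [-0.3, -0.5, 1.6]
finger_gap: 0.001
```

Run:
```python
from h import *
st(); c=cap('scene')
cv2.imwrite('pics/s20c.png',cv2.convertScaleAbs(cv2.resize(c['color'][110:240,300:430],None,fx=5,fy=5,interpolation=cv2.INTER_CUBIC),alpha=1.5))
```

```text
t 15.75 p [0.5158 0.0734 0.0676] F [-0.3 -0.5  1.6] T [ 0.05 -0.01 -0.05] gap 0.001 j [-0.02  0.37 -0.39  0.8  -0.   -0.08]
```

View pics/s20c.png

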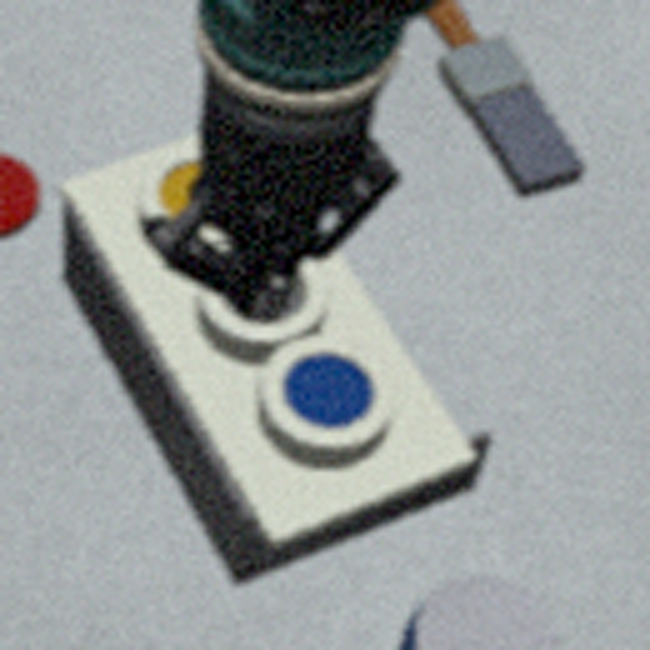

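Red has gone from the hole and the push force has dropped, so I withdraw straight up and check.

Request:
drive_tool --deltas "0 0 -1 0 0 0 0;0 0 -2.5 0 0 0 0;0 0 -4 0 0 0 0;0 0 -7 0 0 0 0;0 0 -10 0 0 0 0;2 0 -13 0 0 0 0;5 0 -15 0 0 0 0;8 0 -16 0 0 0 0"

```text
time_s: 16.47
tcp_pos: [0.4358, 0.0683, 0.2301]
orientation: [[-0.998, -0.063, 0.006], [-0.063, 0.998, -0.0], [-0.006, -0.001, -1.0]]
force: [0.3, 0.6, 1.1]
finger_gap: 0.0
```

Run:
```python
from h import *
st(); c=cap('scene');t=cap('top');w=cap('wrist','w21.png')
a=cv2.convertScaleAbs(cv2.resize(c['color'][120:230,300:400],None,fx=4,fy=5*.8,interpolation=cv2.INTER_CUBIC),alpha=1.5)
b=cv2.convertScaleAbs(cv2.resize(t['color'][140:250,235:325],None,fx=4,fy=4,interpolation=cv2.INTER_CUBIC),alpha=1.5)
cv2.imwrite('pics/f21.png',np.hstack([a,b]))
for cc in('blue','yellow'):
    e=blob(t['color'],cc,(250,145,310,250)); print(cc,np.round(onz(t,*e[0],.078),4))
```

```text
t 16.47 p [0.4358 0.0683 0.2301] F [0.3 0.6 1.1] T [-0.02  0.03 -0.02] gap 0.0 j [-0.03  0.12 -0.27  1.18 -0.   -0.09]
blue [0.5815 0.0763 0.078 ]
yellow [0.4604 0.0598 0.078 ]
```

View pics/f21.png

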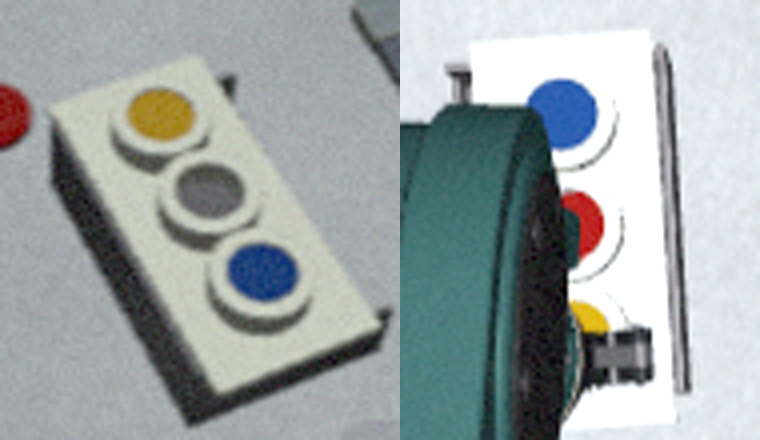

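View pics/w21.png

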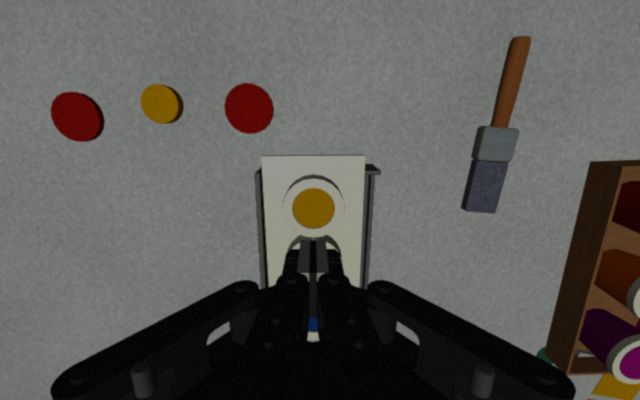

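Request:
drive_tool --deltas "2 -3 0 0 0 0 0;4 -7 0 0 0 0 0;5 -11 0 0 0 0 0;5 -15 0 0 0 0 0;5 -19 0 0 0 0 0;5 -22 0 0 0 0 0;5 -22 0 0 0 0 0"

```text
time_s: 17.2
tcp_pos: [0.4007, -0.1593, 0.2272]
orientation: [[-0.998, -0.059, 0.003], [-0.059, 0.998, -0.001], [-0.003, -0.002, -1.0]]
force: [-0.8, 0.2, -0.8]
finger_gap: -0.005
```

Run:
```python
from h import *
st(); t=cap('top','t22.png'); s=cap('scene')
for cc in('blue','red','yellow'):
    e=blob(t['color'],cc,(250,145,310,250)); print(cc,e,np.round(onz(t,*e[0],.078 if cc!='red' else .013),4))
b=cv2.convertScaleAbs(cv2.resize(t['color'][140:250,235:325],None,fx=5,fy=5,interpolation=cv2.INTER_CUBIC),alpha=1.3)
cv2.imwrite('pics/f22.png',b)
```

```text
t 17.2 p [ 0.4007 -0.1593  0.2272] F [-0.8  0.2 -0.8] T [0.03 0.04 0.04] gap -0.005 j [-0.57  0.11 -0.29  1.17  0.   -0.63]
blue ((274.8416748046875, 168.08734130859375), (15.974249839782715, 17.436582565307617), 82.50277709960938) [0.581  0.0779 0.078 ]
red ((277.122802734375, 196.53431701660156), (14.942224502563477, 17.309192657470703), 36.958553314208984) [0.5202 0.0796 0.013 ]
yellow ((278.0176086425781, 224.11839294433594), (17.207639694213867, 17.855472564697266), 82.91834259033203) [0.4492 0.0688 0.078 ]
```

View pics/f22.png

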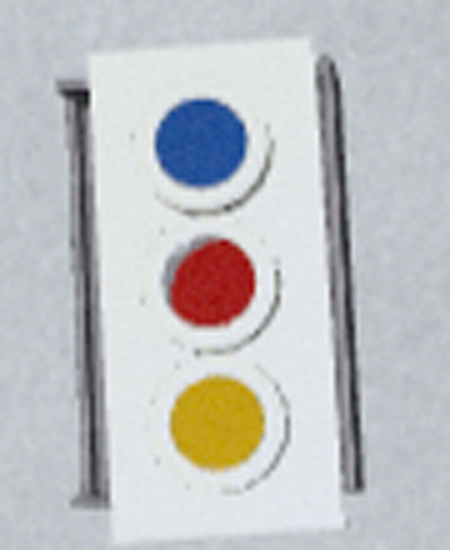

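View pics/t22.png

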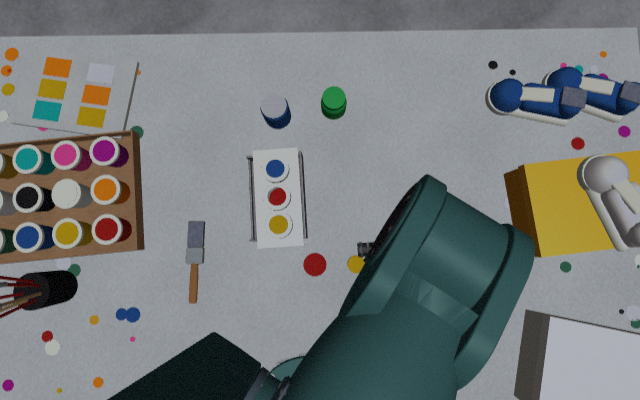

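```bash
python3 -c "
from cell import arm
print(arm.finish_job())"
```

```text
the job is handed in; nothing more can be done
None
```

The palette is turned over and the red block is in the bin. I handed the job in at about 17 s of the 61 s allowed.

**What I did:** I took the palette by its outer long edge and squared its far edge against the outer face of the bin's back wall. I levered it upright there, carried it over the wall and lowered it under control until it lay flat on the bin's two sides. Then I pushed the red block out of the middle pocket with the closed fingers. The push took about 12 N, and the force fell away once the block was free.

**Last checks:**
- **Palette:** it lies flat and about square, turned roughly 0.4° relative to the bin's measured direction, and it did not move during the push.
- **Yellow and blue blocks:** both still show in their holes, at the same pixels as before the push.
- **Red block:** it is gone from its pocket. The top view shows it lower down through the hole, and the scene view shows the bin floor there.
- **Other things:** the brush, can and green jar look untouched. The arm hides the white jar in the last picture; it was in place before the push.
- **Robot:** it is clear of everything.

**Not ideal:** while I lowered the palette, its edge pressed on the inside of the back wall, and the wrist force reached about 49 N. I backed off at once, and that is below the 120 N limit. The two fixed cameras differed by up to about 5 mm early on but agreed to about 1 mm at the end.

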